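Fit the new cartridges in the filter block and lock the bowls over them

TASK

Service the filter block: lift the three spent brown cartridges out of its housings and put them in the steel drip tray, and stand each new long cartridge from the grey parts tray (there are two or three, among short ones and odd bits) upright in the pocket of a housing of its own, set one of the metal bowls over it and turn the bowl clockwise until its ears lie under the keepers, up against the stops. Any bowl fits any housing; leave everything else in the parts tray, put no bowl on a housing that gets no new cartridge, and do not knock over the oil bottle.

Things in the scene. Friction and masses are not known exactly. Their poses are not given: they have to be found in the camera images.
- filter_block: fixed low grey block, 336 mm long along its own y, with three alike bayonet housings (round 100 mm plates) at y = -105, 0, +105 mm; origin under its middle on the bench, z up. Each plate carries a pocket (see seat1) and two steel keepers (see seat2); how a bowl locks: see seat3
- seat1 (a point): right-hand housing (own y = -105 mm): the point is on its axis at the top face of its plate, 42 mm above the bench; axes as the block's. A round pocket 40 mm across and 6 mm deep lies in the middle of every plate; a long cartridge stands in it with its top 64 mm above the plate, and a bowl goes over that with 5 mm of room all round
- seat2 (a point): middle housing, point as for seat1. On every plate two fixed steel keepers stand at the seat's own +x and -x, 24 mm wide, 33 to 49 mm from the axis, 12 mm high: each is a lip with its underside 8 mm above the plate, closed at the outside and, by a stop wall, at its clockwise end (seen from above)
- seat3 (a point): left-hand housing, point as for seat1. A bowl comes down to rest on the plate only with its ears between the keepers: bowl x turned 0.75 to 2.3 rad counter-clockwise from the block's x, seen from above (1.05 is good). Turning it clockwise takes the ears under the lips to the stops, ears along the block's x: locked. Slight friction, no spring, stays put
- tray: fixed open grey plastic parts tray, 256 mm along its own x, 186 mm along its y, walls 34 mm high and 4 mm thick, floor 4 mm above the bench; origin under its middle on the bench. Cartridges, tape and lever stand or lie in it in any arrangement
- cartridge1_center (a point): loose new long filter cartridge: upright cylinder of pleated cream paper with black end caps, 34 mm across, 70 mm tall, 70 g; stands on end in the tray, may be gripped anywhere round its side; the point is its centre, z up its axis; absent in some starts
- cartridge2_center (a point): loose new long filter cartridge: upright cylinder of pleated cream paper with black end caps, 34 mm across, 70 mm tall, 70 g; stands on end in the tray, may be gripped anywhere round its side; the point is its centre, z up its axis; absent in some starts
- cartridge3_center (a point): loose new long filter cartridge: upright cylinder of pleated cream paper with black end caps, 34 mm across, 70 mm tall, 70 g; stands on end in the tray, may be gripped anywhere round its side; the point is its centre, z up its axis; absent in some starts
- short1_center (a point): loose short filter cartridge, for another machine: same look and 34 mm across but only 42 mm tall; stands in the tray and stays there; the point is its centre
- short2_center (a point): loose short filter cartridge, for another machine: same look and 34 mm across but only 42 mm tall; stands in the tray and stays there; the point is its centre
- spent1_center (a point): loose spent long filter cartridge: same size and make as the new ones (34 mm across, 70 mm tall, 70 g) but its paper is brown with dirt; stands at first in the pocket of a housing of the filter block, its top 64 mm above the plate; the point is its centre, z up its axis
- spent2_center (a point): loose spent long filter cartridge: same size and make as the new ones (34 mm across, 70 mm tall, 70 g) but its paper is brown with dirt; stands at first in the pocket of a housing of the filter block, its top 64 mm above the plate; the point is its centre, z up its axis
- spent3_center (a point): loose spent long filter cartridge: same size and make as the new ones (34 mm across, 70 mm tall, 70 g) but its paper is brown with dirt; stands at first in the pocket of a housing of the filter block, its top 64 mm above the plate; the point is its centre, z up its axis
- drip_tray: fixed shallow pressed-steel drip tray for spent cartridges, 124 mm square, rim 18 mm high, floor 2 mm above the bench; origin under its middle on the bench, axes along its sides; takes three cartridges standing (or lying)
- bowl1_center (a point): loose aluminium bowl standing mouth down, about 0.22 kg, 92 mm tall and a 6 mm brass nut above; from 68 to 92 mm above the rim a ribbed round grip head 52 mm across, below it a hollow body, 50 mm outside, bore 44 mm wide and 68 mm deep; two ears at the rim, 14 mm wide, 5 mm thick, along own +x and -x out to 43 mm from the axis; same after a half turn. Point: on the axis, 47 mm above the rim, z up
- bowl2_center (a point): another bowl, the same as bowl1 in every way; all bowls fit all housings. Point on the axis 47 mm above the rim, x along the ears, z up
- bowl3_center (a point): another bowl, the same as bowl1 in every way; all bowls fit all housings. Point on the axis 47 mm above the rim, x along the ears, z up
- tape_roll: loose roll of black tape lying in the tray, 62 mm across, 19 mm high; origin under its middle; stays in the tray
- lever: loose blue plastic tyre lever lying in the tray, 116 x 17 x 13 mm; origin under its middle; stays in the tray
- oil_bottle: loose green oil bottle with a red nozzle standing on the bench, 42 mm across, 123 mm tall; origin under its middle, z up; must stay standing

How it is judged:
By the outcome, as a careful person would: the job done as asked, in the order asked, and still so for the second after the job is handed in, with the robot touching nothing.
Of cartridge1, cartridge2, cartridge3 only 2 to 3 are there at a start; the rules pass over those that are not, and their reading is None.
At some moment in a run one of bowl1, bowl2, bowl3 may be knocked a few centimetres aside while the robot is not near it.
It also fails if it takes over 210 s, if anything falls off the work surface, if the arm or the gripper's body presses on something with over 40 N, if the wrist force passes 120 N, or if a joint passes its speed limit or range.

ROBOT

A 6-joint arm with a two-finger parallel gripper is mounted at the origin on a cart in front of the work surface, level with it; the furniture and walls round the work are solid. World frame = base frame: x ahead of the robot, y to its left, z up, the work surface at z = 0. Lengths are in m, angles in degrees, forces in N, time in s.
With the tool pointing down it reaches from about 0.375 to 0.925 m from the base axis. Payload 5.7 kg.
Tool frame: the origin (TCP) lies at the very end of the fingers, on their centre line; the grasp point (between the pads) lies 19 mm behind it; y points along the fingers, z is the direction in which the jaws open and shut, and the axes are right-handed (so a half turn about y gives the same grasp; the last joint's range is limited). The gripper opens to 85 mm and grips with 20 to 120 N. Pads are 22 mm wide; open, the fingers measure 114 mm over their backs; the gripper's body (76 mm by 85 mm) begins 54 mm behind the grasp point. The pads swing forward as they close: fully open they stand 13 mm farther back than shut.
Start: joints at [-70.308, 20.558, 86.54, -0, 72.909, -6.595], TCP at [0.266, -0.538, 0.207] pointing down, gripper open.
Joint ranges: [-170.27, 170.27], [-57.76, 135], [12.27, 136.19], [-55.21, 235.2], [11.17, 155.16], [-170.74, 170.74]. Speed limits (degrees/s): [136.94, 136.94, 180, 180, 180, 180].

INTERFACE

Orientations are given as a 3x3 rotation matrix whose columns are the frame's x, y, z axes.
In Python, from workcell import ctrl, viewer, workorder gives the robot as it stands.
- The arm moves only by the tool servo_tool, never from a script. Its argument "moves" is a list of rows, each an object of numbers: "hand": the gripper's target within -1 to 1 (shut at 1, half-way at 0, fully open at -1); "x", "y", "z": the shift along the world's x, y, z in units of 0.025 m (1.0 is 0.025 m); "twist": the turn about the world's z in units of 5 degrees (1.0 is 5 degrees). In form: [{"hand": .., "x": .., "y": .., "z": .., "twist": ..}, ...]. A call has 1 to 8 rows; each row shifts and turns the commanded pose from where the row before left it; what a row does not reach is not made up. A row lasts 1/10 s, in which the tool goes at most 50 mm and 8.59 degrees, less where a joint would pass 70% of its speed; a pose out of reach is approached as far as the arm can. A call with a number of a shift or a turn outside -1 to 1 is refused whole. A call with a gripper value outside its range is refused whole. The fingers move at their own pace and stop on an object; the grip force is fixed at half the most. Time passes only in rows, so rows that do not move let the fingers close. It gives the time, the measured TCP pose, the force and the opening at its end, in the units of the state.
- ctrl.get_state(): the state, without advancing time (a new reading comes with each control period).
- viewer.grab_frame(name): name is "side" or "top" or "wrist"; returns (picture, depth): 384x512x3 uint8, blue, green, red; 384x512 float32, m along the optical axis (not along the pixel's ray), 0 where there is no reading.
- viewer.get_calibration(name): a dict with "K" (3x3 intrinsics, pixels), "dist_coeffs" ([k1, k2, p1, p2, k3] as OpenCV has them; the pictures are not rectified), "position" and "rotation" of the camera in the world. Camera axes: x right, y up, looking along -z (the intrinsics and any distortion apply to the point x, -y, -z); pixel columns grow to the right and rows downward; lengths in m; the calibration is good to about 2 mm. A picture is of the moment at which its call begins: read the wrist's pose just before it. get_calibration takes no time and is no camera call; for the wrist camera it gives the pose at the moment of the call.
- workorder.hand_in(): hands the job in, once; it reports no verdict.
The state is a dict: "time": time; "q": joint angles; "joint_velocities": joint speeds; "effort": joint torques, N m; "tool_pos": TCP position; "eef_rot": TCP orientation; "force": force on the tool from outside, world axes, zero at the start; "moment": the same for the moment, N m; "grip_width": finger opening in m.
Only numpy, scipy, OpenCV 4.12 (cv2) and the standard library are available. Lean on these libraries where they do the work, as an engineer would, in place of code of your own. Each camera call takes 0.05 s, during which the arm holds its last target.

## Working session

There is one attempt and no reset: what is moved stays moved. The work goes in short steps, Python scripts to look and compute and a tool call to move; the robot and the scene stay as the last step left them, time stands still between calls to the robot, and variables do not carry over. Pictures are saved under pics/ and viewed, and the job is handed in when it is done.

Besides the shell and the picture viewer there is one more tool, called after "Request:" by a JSON object that holds its "api" and its "payload". servo_tool: Moves the arm, as the interface text tells. Shifts and turns lie within -1 to 1; 1 stands for 0.025 m of shift or 5 degrees of turn. Its arguments: {"type":"object","properties":{"moves":{"type":"array"}},"required":["moves"]}

```bash
ls; mkdir -p pics; python3 - <<'E'
from workcell import ctrl, viewer
import cv2, numpy as np
print(ctrl.get_state())
for n in ["side","top","wrist"]:
    im,d=viewer.grab_frame(n); cv2.imwrite(f"pics/{n}0.png",im); np.savez(f"{n}0.npz",im=im,d=d)
    print(n,viewer.get_calibration(n))
E
```

```text
pics
{'time': 0.0, 'q': array([-7.03091502e+01,  2.05977721e+01,  8.66015201e+01, -6.12966458e-05,
        7.29091010e+01, -6.59374203e+00]), 'joint_velocities': array([-0.0824652 , -0.06550151, -0.0544432 ,  0.05050543,  0.01426693,
        0.0712118 ]), 'effort': array([-1.20314157e-04, -5.27629387e+01, -2.78616536e+01, -3.42411004e-04,
        1.33668777e-02,  1.79244694e-05]), 'tool_pos': array([ 0.26544413, -0.53724666,  0.20643852]), 'eef_rot': array([[-8.96605480e-01, -6.38400593e-04,  4.42829771e-01],
       [-4.42830179e-01,  1.78084645e-03, -8.96603737e-01],
       [-2.16219470e-04, -9.99998211e-01, -1.87941974e-03]]), 'force': array([ 0.0913311 ,  0.6822096 , -0.01362437]), 'moment': array([-0.02413516, -0.01896992, -0.03040449]), 'grip_width': 0.08555814591125875}
side {'K': array([[434.5285661 ,   0.        , 256.79463826],
       [  0.        , 434.5285661 , 189.59659561],
       [  0.        ,   0.        ,   1.        ]]), 'dist_coeffs': array([-0.16872133,  0.        ,  0.        ,  0.        ,  0.        ]), 'position': array([0.42325062, 1.01462781, 0.83625434]), '
[... 433 characters left out ...]
     ]), 'position': array([ 0.33358119, -0.01893622,  1.28472778]), 'rotation': array([[-0.02559722,  0.99268441, -0.11799337],
       [-0.9992922 , -0.02866335, -0.02436202],
       [-0.02756589,  0.11728626,  0.9927155 ]])}
wrist {'K': array([[344.16542494,   0.        , 249.52088127],
       [  0.        , 344.16542494, 189.15662663],
       [  0.        ,   0.        ,   1.        ]]), 'dist_coeffs': array([-0.05657142,  0.        ,  0.        ,  0.        ,  0.        ]), 'position': array([ 0.33286052, -0.50447929,  0.37443172]), 'rotation': array([[ 0.44301891,  0.85767565,  0.26101095],
       [-0.89650921,  0.42458659,  0.12648112],
       [-0.00234197, -0.29003225,  0.95701401]])}
```

View pics/top0.png

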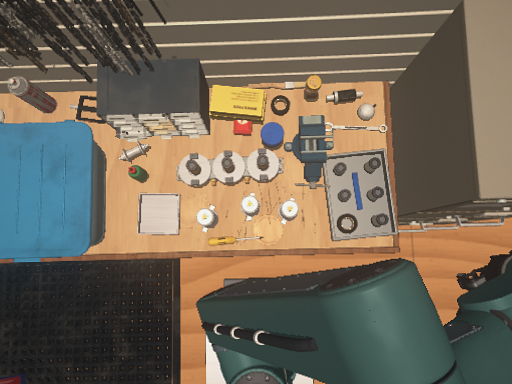

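View pics/side0.png

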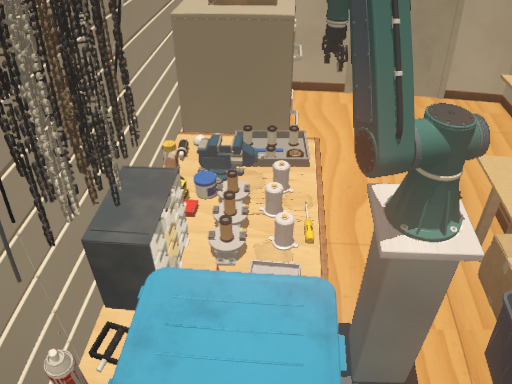

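View pics/wrist0.png

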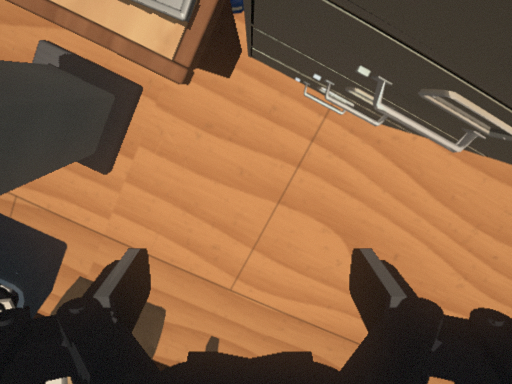

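```bash
cat > h.py <<'E'
from workcell import ctrl, viewer
import cv2, numpy as np
def world(name,im,d,c=None):
    c=c or viewer.get_calibration(name)
    h,w=d.shape
    u,v=np.meshgrid(np.arange(w),np.arange(h))
    p=cv2.undistortPoints(np.stack([u,v],-1).reshape(-1,1,2).astype(np.float64),c["K"],c["dist_coeffs"]).reshape(h,w,2)
    P=np.stack([p[...,0]*d,-p[...,1]*d,-d],-1)
    return P@c["rotation"].T+c["position"]
def ortho(W,im,d,x0,x1,y0,y1,s=0.001):
    # rows: x decreasing, cols: y decreasing ; colour and height of highest point
    H=int((x1-x0)/s);Wd=int((y1-y0)/s)
    o=np.zeros((H,Wd,3),np.uint8);z=np.full((H,Wd),-1.)
    m=(d>0)&(W[...,0]>x0)&(W[...,0]<x1)&(W[...,1]>y0)&(W[...,1]<y1)
    P=W[m];C=im[m]
    idx=np.argsort(P[:,2]);P=P[idx];C=C[idx]
    r=((x1-P[:,0])/s).astype(int).clip(0,H-1);q=((y1-P[:,1])/s).astype(int).clip(0,Wd-1)
    o[r,q]=C;z[r,q]=P[:,2]
    return o,z
E
python3 - <<'E'
from h import *
f=np.load('top0.npz');W=world('top',f['im'],f['d'])
im=cv2.resize(f['im'][60:260,100:410],None,fx=2.5,fy=2.5,interpolation=cv2.INTER_CUBIC);cv2.imwrite('pics/topz.png',im)
z=(np.clip(W[...,2],0,.2)/.2*255).astype(np.uint8);cv2.imwrite('pics/topzz.png',cv2.applyColorMap(cv2.resize(z[60:260,100:410],None,fx=2.5,fy=2.5,interpolation=cv2.INTER_NEAREST),cv2.COLORMAP_JET))
for n,(u,v) in dict(bench=(230,215),tl=(330,155),drip=(159,214),boxtop=(60,180),bottle=(137,170),edge=(230,250)).items(): print(n,W[v,u].round(3))
E
```

```text
bench [0.427 0.077 0.002]
tl [ 0.602 -0.238  0.032]
drip [0.437 0.299 0.002]
boxtop [0.521 0.519 0.192]
bottle [0.564 0.346 0.079]
edge [ 0.319  0.079 -0.005]
```

View pics/topz.png

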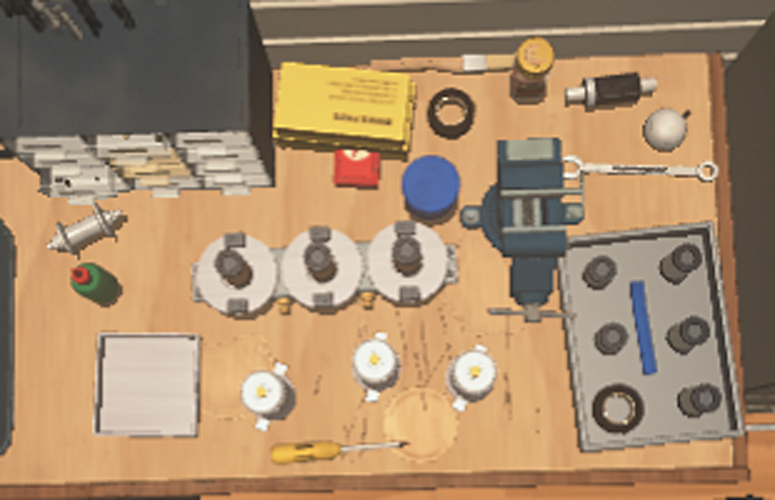

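View pics/topzz.png

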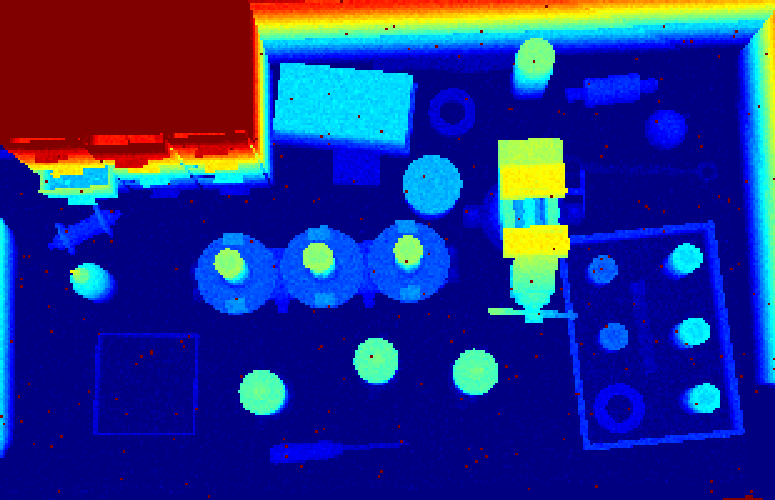

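```bash
python3 - <<'E'
from h import *
f=np.load('top0.npz');d=f['d'];W=world('top',f['im'],d)
Z=W[...,2]
def blobs(lo,hi,x0,x1,y0,y1,amin=15,nm=''):
    m=(d>0)&(Z>lo)&(Z<hi)&(W[...,0]>x0)&(W[...,0]<x1)&(W[...,1]>y0)&(W[...,1]<y1)
    n,L,S,C=cv2.connectedComponentsWithStats(m.astype(np.uint8))
    for i in range(1,n):
        if S[i,4]>=amin:
            P=W[L==i]; (cx,cy),r=cv2.minEnclosingCircle(P[:,:2].astype(np.float32))
            print(nm,C[i].round(1),S[i,4],'mean',P.mean(0).round(4),'circ',round(cx,4),round(cy,4),round(r,4),'ext',P[:,:2].min(0).round(3),P[:,:2].max(0).round(3))
blobs(.066,.085,.3,.75,-.45,-.22,nm='new')
blobs(.038,.056,.3,.75,-.45,-.22,nm='short')
blobs(.097,.115,.45,.7,-.1,.3,nm='spent')
blobs(.082,.104,.3,.47,-.2,.3,nm='bowl')
blobs(.046,.065,.45,.7,-.1,.3,nm='keeper',amin=8)
blobs(.035,.046,.45,.7,-.1,.3,nm='plate')
blobs(.010,.03,.3,.52,.2,.4,nm='drip')
blobs(.028,.04,.3,.8,-.45,-.2,nm='tray')
blobs(.03,.14,.5,.63,.3,.4,nm='bottle')
blobs(.08,.3,.3,.75,.35,.6,nm='box')
blobs(.1,.3,.4,.9,-.3,-.1,nm='vise')
E
```

```text
new [374.4 162.6] 108 mean [ 0.5659 -0.3598  0.0722] circ 0.566 -0.3595 0.0173 ext [ 0.549 -0.376] [ 0.583 -0.343]
new [377.5 191.9] 104 mean [ 0.4782 -0.3633  0.0725] circ 0.4785 -0.3637 0.017 ext [ 0.463 -0.38 ] [ 0.493 -0.347]
new [382.  218.5] 102 mean [ 0.3999 -0.3715  0.072 ] circ 0.3995 -0.3717 0.0169 ext [ 0.384 -0.386] [ 0.416 -0.355]
short [369.  165.9] 22 mean [ 0.5611 -0.35    0.0475] circ 0.5642 -0.3566 0.0154 ext [ 0.551 -0.364] [ 0.577 -0.344]
short [340.8 167.2] 95 mean [ 0.5603 -0.2663  0.0443] circ 0.5603 -0.2662 0.0173 ext [ 0.545 -0.283] [ 0.577 -0.249]
short [345.1 194.1] 97 mean [ 0.4776 -0.275   0.0442] circ 0.4779 -0.2752 0.0171 ext [ 0.462 -0.29 ] [ 0.494 -0.259]
short [375.6 219.9] 16 mean [ 0.3978 -0.36    0.0468] circ 0.3988 -0.364 0.0137 ext [ 0.385 -0.366] [ 0.412 -0.357]
spent [200.4 124.9] 23 mean [0.6887 0.151  0.1048] circ 0.6916 0.1524 0.0161 ext [0.686 0.137] [0.696 0.168]
spent [168.5 126.5] 25 mean [0.6862 0.2452 0.1064] circ 0.6876 0.2464 0.0143 ext [0.683 0.232] [0.692 0.26 ]
spent [262.7 159.5] 107 mean [ 0.5794 -0.0297  0.104 ] circ 0.5792 -0
[... 3046 characters left out ...]
1 0.35 ] [0.75  0.413]
box [ 63.1 190.2] 9094 mean [0.4949 0.5127 0.1856] circ 0.4956 0.5356 0.1986 ext [0.307 0.432] [0.689 0.6  ]
box [131.6 169.7] 38 mean [0.5618 0.3564 0.0971] circ 0.5624 0.3586 0.0114 ext [0.552 0.35 ] [0.572 0.366]
vise [322.9  51.4] 2528 mean [ 0.85   -0.2002  0.2065] circ 0.8489 -0.2 0.1 ext [ 0.844 -0.3  ] [ 0.861 -0.1  ]
vise [314.2  80.1] 52 mean [ 0.8143 -0.1894  0.1015] circ 0.8119 -0.1902 0.0205 ext [ 0.798 -0.206] [ 0.83  -0.174]
vise [312.2 127. ] 619 mean [ 0.6676 -0.1754  0.1178] circ 0.6707 -0.1761 0.0501 ext [ 0.633 -0.213] [ 0.707 -0.139]
vise [313.9 158.3] 428 mean [ 0.5748 -0.1763  0.1194] circ 0.5811 -0.1761 0.0395 ext [ 0.547 -0.213] [ 0.598 -0.14 ]
```

```bash
python3 - <<'E'
from h import *
f=np.load('top0.npz');d=f['d'];W=world('top',f['im'],d)
for v,u in [(150,420),(200,420),(100,400),(205,400),(120,392),(215,450),(225,480),(60,440),(170,500),(270,480)]: print((v,u),W[v,u].round(3))
# ears
Z=W[...,2]
for n,(cx,cy) in dict(L=(.419,.146),M=(.4545,.0115),R=(.4365,-.1042)).items():
    r=np.hypot(W[...,0]-cx,W[...,1]-cy)
    m=(Z>.003)&(Z<.012)&(r>.03)&(r<.05)&(f['im'].min(-1)>150)
    P=W[m][:,:2]-[cx,cy]
    a=np.arctan2(P[:,1],P[:,0]); print(n,m.sum(), np.degrees(np.angle(np.exp(2j*a).mean()))/2, (P+[cx,cy]).round(3).tolist()[:30])
E
```

```text
(150, 420) [ 0.577 -0.454  0.174]
(200, 420) [ 0.444 -0.456  0.144]
(100, 400) [ 0.761 -0.453  0.052]
(205, 400) [ 0.445 -0.451 -0.004]
(120, 392) [ 0.724 -0.453 -0.031]
(215, 450) [ 0.415 -0.643 -0.101]
(225, 480) [ 0.379 -0.72  -0.072]
(60, 440) [ 0.757 -0.453  0.331]
(170, 500) [ 0.469 -0.494  0.458]
(270, 480) [ 0.266 -0.506  0.324]
L 23 -19.774278781035942 [[0.46, 0.139], [0.46, 0.135], [0.46, 0.132], [0.457, 0.129], [0.454, 0.142], [0.454, 0.132], [0.451, 0.139], [0.447, 0.135], [0.444, 0.129], [0.392, 0.161], [0.389, 0.161], [0.389, 0.158], [0.389, 0.152], [0.386, 0.165], [0.386, 0.162], [0.386, 0.158], [0.386, 0.155], [0.386, 0.152], [0.383, 0.165], [0.383, 0.162], [0.383, 0.155], [0.38, 0.161], [0.379, 0.158]]
M 24 -18.777994257053074 [[0.494, 0.009], [0.494, 0.006], [0.494, -0.0], [0.491, 0.006], [0.491, 0.003], [0.491, -0.0], [0.488, 0.003], [0.488, -0.0], [0.451, 0.041], [0.448, 0.042], [0.435, 0.036], [0.432, 0.033], [0.429, 0.03], [0.426, 0.023], [0.423, 0.02], [0.422, 0.017], [0.422, 0.014], [0.419, 0.02], [0.419, 0.017], [0.416, 0.024], [0.416, 0.02], [0.416, 0.014], [0.413, 0.021], [0.41, 0.027]]
R 23 -23.935564908877392 [[0.475, -0.118], [0.475, -0.121], [0.472, -0.112], [0.472, -0.115], [0.472, -0.118], [0.471, -0.124], [0.468, -0.124], [0.42, -0.079], [0.413, -0.085], [0.41, -0.088], [0.407, -0.091], [0.407, -0.097], [0.404, -0.085], [0.404, -0.088], [0.404, -0.091], [0.404, -0.094], [0.404, -0.097], [0.401, -0.085], [0.401, -0.088], [0.401, -0.091], [0.401, -0.094], [0.398, -0.091], [0.397, -0.094]]
```

Request:
{"api": "servo_tool", "payload": {"moves": [{"hand": -0.4, "x": 0.6, "y": 1, "z": 0.2, "twist": -0.66}, {"hand": -0.4, "x": 0.6, "y": 1, "z": 0.2, "twist": -0.66}, {"hand": -0.4, "x": 0.6, "y": 1, "z": 0.2, "twist": -0.66}, {"hand": -0.4, "x": 0.6, "y": 1, "z": 0.2, "twist": -0.66}, {"hand": -0.4, "x": 0.6, "y": 1, "z": 0, "twist": -0.66}, {"hand": -0.4, "x": 0.6, "y": 1, "z": 0, "twist": -0.66}, {"hand": -0.4, "x": 0.6, "y": 1, "z": 0, "twist": -0.66}, {"hand": -0.4, "x": 0.6, "y": 1, "z": 0, "twist": -0.66}]}}

```text
time: 0.95
tool_pos: [0.386, -0.3367, 0.2271]
eef_rot: [[-1.0, -0.0, -0.005], [0.005, 0.0, -1.0], [0.0, -1.0, -0.0]]
force: [-0.5, 0.4, 0.3]
grip_width: 0.0599
```

Request:
{"api": "servo_tool", "payload": {"moves": [{"hand": -0.4, "x": 0.5, "y": 1, "z": 0.5, "twist": 0}, {"hand": -0.4, "x": 0.5, "y": 1, "z": 0.5, "twist": 0}, {"hand": -0.4, "x": 0.5, "y": 1, "z": 0, "twist": 0}, {"hand": -0.4, "x": 0.5, "y": 1, "z": 0, "twist": 0}, {"hand": -0.4, "x": 0.5, "y": 1, "z": 0, "twist": 0}, {"hand": -0.4, "x": 0.5, "y": 1, "z": 0, "twist": 0}, {"hand": -0.4, "x": 0.5, "y": 1, "z": 0, "twist": 0}, {"hand": -0.4, "x": 0.5, "y": 1, "z": 0, "twist": 0}]}}

```text
time: 1.75
tool_pos: [0.4859, -0.1368, 0.2521]
eef_rot: [[-1.0, -0.0, -0.002], [0.002, 0.0, -1.0], [0.0, -1.0, -0.0]]
force: [0.4, 0.0, 0.4]
grip_width: 0.0594
```

Request:
{"api": "servo_tool", "payload": {"moves": [{"hand": -0.4, "x": 0.2, "y": 1, "z": 0.4, "twist": 0}, {"hand": -0.4, "x": 0.2, "y": 1, "z": 0.4, "twist": 0}, {"hand": -0.4, "x": 0, "y": 1, "z": 0, "twist": 0}, {"hand": -0.4, "x": 0, "y": 1, "z": 0, "twist": 0}, {"hand": -0.4, "x": 0, "y": 0.5, "z": 0, "twist": 0}, {"hand": -0.4, "x": 0, "y": 0, "z": 0, "twist": 0}]}}

```text
time: 2.35
tool_pos: [0.4954, -0.0243, 0.2721]
eef_rot: [[-1.0, -0.001, 0.0], [-0.0, 0.0, -1.0], [0.001, -1.0, -0.0]]
force: [0.5, 0.7, -0.0]
grip_width: 0.0597
```

```bash
cat > snap.py <<'E'
from h import *
import sys
def snap(tag):
    c=viewer.get_calibration("wrist"); im,d=viewer.grab_frame("wrist")
    cv2.imwrite(f"pics/{tag}.png",im); W=world("wrist",im,d,c); np.savez(f"{tag}.npz",im=im,d=d,W=W); return im,d,W
def blobs(W,d,lo,hi,x0,x1,y0,y1,amin=200,nm=''):
    Z=W[...,2]
    m=(d>0)&(Z>lo)&(Z<hi)&(W[...,0]>x0)&(W[...,0]<x1)&(W[...,1]>y0)&(W[...,1]<y1)
    n,L,S,C=cv2.connectedComponentsWithStats(m.astype(np.uint8))
    for i in range(1,n):
        if S[i,4]>=amin:
            P=W[L==i]; (cx,cy),r=cv2.minEnclosingCircle(P[:,:2].astype(np.float32))
            print(nm,C[i].round(0),S[i,4],'mean',P.mean(0).round(4),'circ',round(cx,4),round(cy,4),round(r,4))
E
python3 - <<'E'
from snap import *
s=ctrl.get_state();print(s['tool_pos'],s['q'].round(1))
im,d,W=snap('w1')
blobs(W,d,.1,.112,.45,.7,-.2,.3,nm='spent')
blobs(W,d,.08,.1,.3,.5,-.2,.3,nm='bowl')
blobs(W,d,.05,.06,.45,.7,-.1,.3,50,nm='keeper')
E
```

```text
[ 0.49535762 -0.02427915  0.27207658] [-10.8   8.6  93.7   0.   77.7  79.2]
spent [253.  73.] 1058 mean [ 0.5807 -0.0272  0.1062] circ 0.5806 -0.0272 0.0169
spent [143.  80.] 1097 mean [0.5756 0.0764 0.1061] circ 0.5754 0.077 0.0173
spent [37. 86.] 1068 mean [0.5714 0.1794 0.106 ] circ 0.5715 0.1806 0.0177
spent [405. 102.] 908 mean [ 0.5562 -0.1725  0.1058] circ 0.5566 -0.1743 0.0262
bowl [215. 196.] 1807 mean [0.4567 0.0131 0.0927] circ 0.4539 0.0137 0.0268
bowl [321. 210.] 1755 mean [ 0.4407 -0.1006  0.0925] circ 0.4376 -0.1024 0.0269
bowl [ 99. 224.] 1679 mean [0.4239 0.1426 0.0923] circ 0.4206 0.1458 0.0271
keeper [252.  36.] 382 mean [ 0.6198 -0.0265  0.055 ] circ 0.6199 -0.0266 0.014
keeper [153.  41.] 395 mean [0.6153 0.0776 0.0551] circ 0.6152 0.0782 0.014
keeper [57. 48.] 384 mean [0.6107 0.1818 0.0549] circ 0.6107 0.1829 0.014
keeper [74. 84.] 118 mean [0.5733 0.1681 0.0553] circ 0.572 0.176 0.0151
keeper [255. 115.] 331 mean [ 0.5382 -0.0297  0.0551] circ 0.538 -0.0293 0.0139
keeper [161. 120.] 313 mean [0.5338 0.0748 0.0551] circ 0.5337 0.0751 0.0136
keeper [ 70. 125.] 316 mean [0.5291 0.1789 0.0553] circ 0.5288 0.1794 0.014
keeper [223. 172.] 76 mean [0.4739 0.0075 0.0552] circ 0.4655 0.0106 0.0217
```

View pics/w1.png

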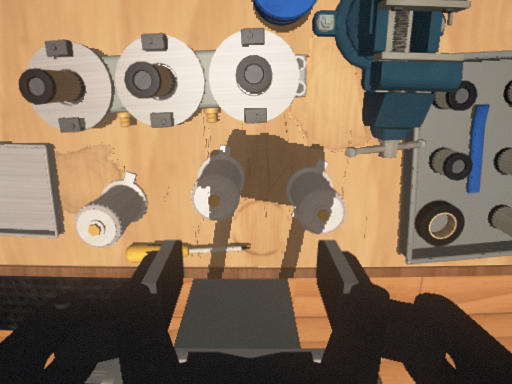

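Request:
{"api": "servo_tool", "payload": {"moves": [{"hand": -0.4, "x": 0.85, "y": -0.04, "z": -1}, {"hand": -0.4, "x": 0.85, "y": -0.04, "z": -1}, {"hand": -0.4, "x": 0.85, "y": -0.04, "z": -1}, {"hand": -0.4, "x": 0.8, "y": -0.04, "z": -1}, {"hand": -0.4, "z": -1}, {"hand": -0.4, "z": -1}, {"hand": -0.4, "z": -1}, {"hand": -0.4, "z": -1}]}}

```text
invalid input
```

Request:
{"api": "servo_tool", "payload": {"moves": [{"hand": 1, "z": -0.15}, {"hand": 1}, {"hand": 1}, {"hand": 1}]}}

```text
invalid input
```

Request:
{"api": "servo_tool", "payload": {"moves": [{"hand": -0.4, "x": 0.85, "y": -0.04, "z": -1, "twist": 0}, {"hand": -0.4, "x": 0.85, "y": -0.04, "z": -1, "twist": 0}, {"hand": -0.4, "x": 0.85, "y": -0.04, "z": -1, "twist": 0}, {"hand": -0.4, "x": 0.8, "y": -0.04, "z": -1, "twist": 0}, {"hand": -0.4, "x": 0, "y": 0, "z": -1, "twist": 0}, {"hand": -0.4, "x": 0, "y": 0, "z": -1, "twist": 0}, {"hand": -0.4, "x": 0, "y": 0, "z": -1, "twist": 0}, {"hand": -0.4, "x": 0, "y": 0, "z": -1, "twist": 0}]}}

```text
time: 3.2
tool_pos: [0.5796, -0.0311, 0.071]
eef_rot: [[-1.0, -0.0, -0.003], [0.003, -0.0, -1.0], [0.0, -1.0, 0.0]]
force: [-0.0, 0.1, 0.4]
grip_width: 0.0602
```

Request:
{"api": "servo_tool", "payload": {"moves": [{"hand": 1, "x": 0, "y": 0, "z": -0.1, "twist": 0}, {"hand": 1, "x": 0, "y": 0, "z": 0, "twist": 0}, {"hand": 1, "x": 0, "y": 0, "z": 0, "twist": 0}, {"hand": 1, "x": 0, "y": 0, "z": 0, "twist": 0}]}}

```text
time: 3.6
tool_pos: [0.5804, -0.0299, 0.0711]
eef_rot: [[-1.0, 0.002, -0.002], [0.002, -0.0, -1.0], [-0.002, -1.0, 0.0]]
force: [-0.8, -0.7, -1.6]
grip_width: 0.0316
```

Request:
{"api": "servo_tool", "payload": {"moves": [{"hand": 1, "x": 0, "y": 0, "z": 1, "twist": 0}, {"hand": 1, "x": 0, "y": 0, "z": 1, "twist": 0}, {"hand": 1, "x": 0, "y": 0, "z": 1, "twist": 0}, {"hand": 1, "x": 0, "y": 0, "z": 1, "twist": 0}, {"hand": 1, "x": -0.3, "y": 0.94, "z": 0.2, "twist": 0}, {"hand": 1, "x": -0.3, "y": 0.94, "z": 0.2, "twist": 0}, {"hand": 1, "x": -0.3, "y": 0.94, "z": 0, "twist": 0}, {"hand": 1, "x": -0.3, "y": 0.94, "z": 0, "twist": 0}]}}

```text
time: 4.4
tool_pos: [0.5498, 0.0654, 0.1814]
eef_rot: [[-1.0, 0.003, -0.002], [0.002, 0.0, -1.0], [-0.003, -1.0, -0.0]]
force: [0.8, -0.3, -0.2]
grip_width: 0.0315
```

Request:
{"api": "servo_tool", "payload": {"moves": [{"hand": 1, "x": -0.3, "y": 0.94, "z": 0, "twist": 0}, {"hand": 1, "x": -0.3, "y": 0.94, "z": 0, "twist": 0}, {"hand": 1, "x": -0.3, "y": 0.94, "z": 0, "twist": 0}, {"hand": 1, "x": -0.3, "y": 0.94, "z": 0, "twist": 0}, {"hand": 1, "x": -0.3, "y": 0.94, "z": 0, "twist": 0}, {"hand": 1, "x": -0.3, "y": 0.94, "z": 0, "twist": 0}, {"hand": 1, "x": -0.3, "y": 0.94, "z": 0, "twist": 0}, {"hand": 1, "x": -0.3, "y": 0.94, "z": 0, "twist": 0}]}}

```text
time: 5.2
tool_pos: [0.4896, 0.2537, 0.1811]
eef_rot: [[-1.0, 0.002, -0.002], [0.002, 0.001, -1.0], [-0.002, -1.0, -0.001]]
force: [-0.3, 0.6, -1.8]
grip_width: 0.0315
```

Request:
{"api": "servo_tool", "payload": {"moves": [{"hand": 1, "x": -0.36, "y": 0.9, "z": 0, "twist": 0}, {"hand": 1, "x": -0.36, "y": 0.9, "z": -0.5, "twist": 0}, {"hand": 1, "x": 0, "y": 0, "z": -1, "twist": 0}, {"hand": 1, "x": 0, "y": 0, "z": -1, "twist": 0}, {"hand": 1, "x": 0, "y": 0, "z": -1, "twist": 0}, {"hand": 1, "x": 0, "y": 0, "z": -1, "twist": 0}, {"hand": 1, "x": 0, "y": 0, "z": -0.9, "twist": 0}, {"hand": 1, "x": 0, "y": 0, "z": 0, "twist": 0}]}}

```text
time: 6.0
tool_pos: [0.4698, 0.2968, 0.0432]
eef_rot: [[-1.0, -0.003, -0.002], [0.002, -0.002, -1.0], [0.003, -1.0, 0.002]]
force: [-0.5, -0.6, -1.2]
grip_width: 0.031
```

Request:
{"api": "servo_tool", "payload": {"moves": [{"hand": 1, "x": 0, "y": 0, "z": -0.1, "twist": 0}, {"hand": 1, "x": 0, "y": 0, "z": -0.08, "twist": 0}, {"hand": 1, "x": 0, "y": 0, "z": 0, "twist": 0}]}}

```text
time: 6.3
tool_pos: [0.4723, 0.298, 0.0414]
eef_rot: [[-1.0, 0.002, -0.002], [0.002, 0.001, -1.0], [-0.002, -1.0, -0.001]]
force: [-0.9, 0.6, -0.5]
grip_width: 0.0315
```

Request:
{"api": "servo_tool", "payload": {"moves": [{"hand": 1, "x": 0, "y": 0, "z": -0.08, "twist": 0}, {"hand": 1, "x": 0, "y": 0, "z": -0.06, "twist": 0}, {"hand": 1, "x": 0, "y": 0, "z": 0, "twist": 0}]}}

```text
time: 6.6
tool_pos: [0.4714, 0.2975, 0.0368]
eef_rot: [[-1.0, -0.0, -0.002], [0.002, 0.0, -1.0], [0.0, -1.0, -0.0]]
force: [-0.5, 0.1, -0.3]
grip_width: 0.0314
```

Request:
{"api": "servo_tool", "payload": {"moves": [{"hand": -0.4, "x": 0, "y": 0, "z": 0, "twist": 0}, {"hand": -0.4, "x": 0, "y": 0, "z": 0, "twist": 0}, {"hand": -0.4, "x": 0, "y": 0, "z": 0.5, "twist": 0}, {"hand": -0.4, "x": 0, "y": 0, "z": 1, "twist": 0}, {"hand": -0.4, "x": 0, "y": 0, "z": 1, "twist": 0}, {"hand": -0.4, "x": 0, "y": 0, "z": 1, "twist": 0}, {"hand": -0.4, "x": 0.2, "y": -0.8, "z": 1, "twist": 0}, {"hand": -0.4, "x": 0.4, "y": -1, "z": 0, "twist": 0}]}}

```text
time: 7.4
tool_pos: [0.4887, 0.254, 0.1539]
eef_rot: [[-1.0, 0.007, 0.0], [-0.0, 0.003, -1.0], [-0.007, -1.0, -0.003]]
force: [1.6, -0.2, -0.8]
grip_width: 0.0598
```

```bash
python3 - <<'E'
from snap import *
s=ctrl.get_state();print(s['tool_pos'],s['q'].round(1))
im,d,W=snap('w2')
blobs(W,d,.06,.08,.35,.5,.2,.4,nm='spent in tray')
blobs(W,d,.1,.112,.45,.7,-.2,.3,nm='spent')
blobs(W,d,.012,.022,.35,.51,.2,.4,100,nm='drip')
E
```

```text
[0.48872815 0.25395096 0.15386683] [ 20.3  19.5  96.7   0.   63.4 110.2]
spent in tray [190. 206.] 1533 mean [0.4744 0.3008 0.072 ] circ 0.4734 0.3013 0.0171
spent [371.  73.] 2628 mean [0.5716 0.1815 0.106 ] circ 0.5715 0.1811 0.0173
spent [508.  74.] 213 mean [0.5729 0.0926 0.1031] circ 0.5733 0.0893 0.0115
drip [205. 213.] 2425 mean [0.4464 0.2965 0.0183] circ 0.4403 0.2984 0.0885
```

View pics/w2.png

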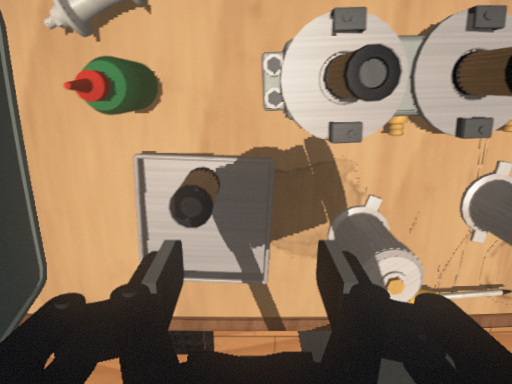

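Request:
{"api": "servo_tool", "payload": {"moves": [{"hand": -0.4, "x": 0.8, "y": -0.73, "z": 0, "twist": 0}, {"hand": -0.4, "x": 0.8, "y": -0.73, "z": 0, "twist": 0}, {"hand": -0.4, "x": 0.84, "y": -0.73, "z": 0, "twist": 0}, {"hand": -0.4, "x": 0.84, "y": -0.73, "z": 0, "twist": 0}, {"hand": -0.4, "x": 0, "y": 0, "z": -1, "twist": 0}, {"hand": -0.4, "x": 0, "y": 0, "z": -1, "twist": 0}, {"hand": -0.4, "x": 0, "y": 0, "z": -1, "twist": 0}, {"hand": -0.4, "x": 0, "y": 0, "z": -0.3, "twist": 0}]}}

```text
time: 8.25
tool_pos: [0.5666, 0.1791, 0.0649]
eef_rot: [[-1.0, -0.004, -0.002], [0.002, -0.001, -1.0], [0.004, -1.0, 0.001]]
force: [-1.0, 1.0, -0.3]
grip_width: 0.0601
```

Request:
{"api": "servo_tool", "payload": {"moves": [{"hand": 1, "x": 0, "y": 0, "z": 0, "twist": 0}, {"hand": 1, "x": 0, "y": 0, "z": 0, "twist": 0}, {"hand": 1, "x": 0, "y": 0, "z": 0, "twist": 0}, {"hand": 1, "x": 0, "y": 0, "z": 0, "twist": 0}]}}

```text
time: 8.65
tool_pos: [0.5695, 0.1799, 0.0681]
eef_rot: [[-1.0, 0.002, -0.002], [0.002, 0.001, -1.0], [-0.002, -1.0, -0.001]]
force: [0.1, 0.6, 3.2]
grip_width: 0.0316
```

Request:
{"api": "servo_tool", "payload": {"moves": [{"hand": 1, "x": 0, "y": 0, "z": 1, "twist": 0}, {"hand": 1, "x": 0, "y": 0, "z": 1, "twist": 0}, {"hand": 1, "x": -0.7, "y": 0.6, "z": 1, "twist": 0}, {"hand": 1, "x": -0.9, "y": 0.8, "z": 0.4, "twist": 0}, {"hand": 1, "x": -0.9, "y": 0.8, "z": 0, "twist": 0}, {"hand": 1, "x": -0.9, "y": 0.8, "z": 0, "twist": 0}, {"hand": 1, "x": -0.9, "y": 0.8, "z": 0, "twist": 0}, {"hand": 1, "x": -0.9, "y": 0.8, "z": 0, "twist": 0}]}}

```text
time: 9.45
tool_pos: [0.4377, 0.2954, 0.1525]
eef_rot: [[-1.0, 0.001, -0.002], [0.002, 0.001, -1.0], [-0.001, -1.0, -0.001]]
force: [-0.3, 1.0, -0.8]
grip_width: 0.0317
```

Request:
{"api": "servo_tool", "payload": {"moves": [{"hand": 1, "x": -0.14, "y": 0.2, "z": -0.6, "twist": 0}, {"hand": 1, "x": 0, "y": 0, "z": -1, "twist": 0}, {"hand": 1, "x": 0, "y": 0, "z": -1, "twist": 0}, {"hand": 1, "x": 0, "y": 0, "z": -1, "twist": 0}, {"hand": 1, "x": 0, "y": 0, "z": -0.8, "twist": 0}, {"hand": 1, "x": 0, "y": 0, "z": 0, "twist": 0}]}}

```text
time: 10.05
tool_pos: [0.4331, 0.2986, 0.04]
eef_rot: [[-1.0, -0.004, -0.002], [0.002, -0.002, -1.0], [0.004, -1.0, 0.002]]
force: [0.5, 0.1, -0.8]
grip_width: 0.0315
```

Lower a little, release, rise towards the middle housing.

Request:
{"api": "servo_tool", "payload": {"moves": [{"hand": 1, "x": 0, "y": 0, "z": -0.1, "twist": 0}, {"hand": 1, "x": 0, "y": 0, "z": -0.1, "twist": 0}, {"hand": 1, "x": 0, "y": 0, "z": 0, "twist": 0}]}}

```text
time: 10.35
tool_pos: [0.4356, 0.2999, 0.0376]
eef_rot: [[-1.0, 0.002, -0.002], [0.002, 0.001, -1.0], [-0.002, -1.0, -0.001]]
force: [0.3, -0.3, -0.6]
grip_width: 0.0315
```

Request:
{"api": "servo_tool", "payload": {"moves": [{"hand": -0.4, "x": 0, "y": 0, "z": 0, "twist": 0}, {"hand": -0.4, "x": 0, "y": 0, "z": 0, "twist": 0}, {"hand": -0.4, "x": 0, "y": 0, "z": 0.5, "twist": 0}, {"hand": -0.4, "x": 0, "y": 0, "z": 1, "twist": 0}, {"hand": -0.4, "x": 0, "y": 0, "z": 1, "twist": 0}, {"hand": -0.4, "x": 0, "y": 0, "z": 1, "twist": 0}, {"hand": -0.4, "x": 0.5, "y": -0.8, "z": 1, "twist": 0}, {"hand": -0.4, "x": 0.6, "y": -0.9, "z": 0.5, "twist": 0}]}}

```text
time: 11.15
tool_pos: [0.4635, 0.2577, 0.1652]
eef_rot: [[-1.0, 0.004, 0.0], [0.0, 0.002, -1.0], [-0.004, -1.0, -0.002]]
force: [0.4, 0.8, -0.2]
grip_width: 0.0595
```

Request:
{"api": "servo_tool", "payload": {"moves": [{"hand": -0.4, "x": 0.56, "y": -0.9, "z": 0, "twist": 0}, {"hand": -0.4, "x": 0.56, "y": -0.9, "z": 0, "twist": 0}, {"hand": -0.4, "x": 0.56, "y": -0.9, "z": 0, "twist": 0}, {"hand": -0.4, "x": 0.56, "y": -0.9, "z": 0, "twist": 0}, {"hand": -0.4, "x": 0.56, "y": -0.9, "z": 0, "twist": 0}, {"hand": -0.4, "x": 0.56, "y": -0.9, "z": 0, "twist": 0}, {"hand": -0.4, "x": 0.56, "y": -0.9, "z": 0, "twist": 0}, {"hand": -0.4, "x": 0.56, "y": -0.9, "z": 0, "twist": 0}]}}

```text
time: 11.95
tool_pos: [0.575, 0.0761, 0.1629]
eef_rot: [[-1.0, 0.001, -0.002], [0.002, 0.0, -1.0], [-0.001, -1.0, -0.0]]
force: [-0.3, 0.5, -0.2]
grip_width: 0.0594
```

Request:
{"api": "servo_tool", "payload": {"moves": [{"hand": -0.4, "x": 0, "y": -0.04, "z": -0.6, "twist": 0}, {"hand": -0.4, "x": 0, "y": 0, "z": -1, "twist": 0}, {"hand": -0.4, "x": 0, "y": 0, "z": -1, "twist": 0}, {"hand": -0.4, "x": 0, "y": 0, "z": -1, "twist": 0}, {"hand": -0.4, "x": 0, "y": 0, "z": -0.2, "twist": 0}, {"hand": 1, "x": 0, "y": 0, "z": 0, "twist": 0}, {"hand": 1, "x": 0, "y": 0, "z": 0, "twist": 0}, {"hand": 1, "x": 0, "y": 0, "z": 0, "twist": 0}]}}

```text
time: 12.75
tool_pos: [0.5758, 0.0762, 0.0685]
eef_rot: [[-1.0, 0.003, -0.002], [0.002, 0.0, -1.0], [-0.003, -1.0, -0.0]]
force: [-0.3, 0.7, 1.5]
grip_width: 0.0316
```

Request:
{"api": "servo_tool", "payload": {"moves": [{"hand": 1, "x": 0, "y": 0, "z": 1, "twist": 0}, {"hand": 1, "x": 0, "y": 0, "z": 1, "twist": 0}, {"hand": 1, "x": 0, "y": 0, "z": 1, "twist": 0}, {"hand": 1, "x": -0.6, "y": 0.8, "z": 1, "twist": 0}, {"hand": 1, "x": -0.72, "y": 0.9, "z": 0, "twist": 0}, {"hand": 1, "x": -0.72, "y": 0.9, "z": 0, "twist": 0}, {"hand": 1, "x": -0.72, "y": 0.9, "z": 0, "twist": 0}, {"hand": 1, "x": -0.72, "y": 0.9, "z": 0, "twist": 0}]}}

```text
time: 13.55
tool_pos: [0.4871, 0.1869, 0.168]
eef_rot: [[-1.0, 0.002, -0.002], [0.002, 0.001, -1.0], [-0.002, -1.0, -0.001]]
force: [0.8, 0.2, -0.5]
grip_width: 0.0314
```

Request:
{"api": "servo_tool", "payload": {"moves": [{"hand": 1, "x": -0.72, "y": 0.9, "z": 0, "twist": 0}, {"hand": 1, "x": -0.72, "y": 0.9, "z": 0, "twist": 0}, {"hand": 1, "x": -0.72, "y": 0.9, "z": 0, "twist": 0}, {"hand": 1, "x": -0.72, "y": 0.9, "z": 0, "twist": 0}, {"hand": 1, "x": -0.72, "y": 0.9, "z": 0, "twist": 0}, {"hand": 1, "x": 0, "y": 0, "z": -1, "twist": 0}, {"hand": 1, "x": 0, "y": 0, "z": -1, "twist": 0}, {"hand": 1, "x": 0, "y": 0, "z": 0, "twist": 0}]}}

```text
time: 14.35
tool_pos: [0.3953, 0.2978, 0.1152]
eef_rot: [[-1.0, -0.004, -0.001], [0.001, -0.002, -1.0], [0.004, -1.0, 0.002]]
force: [-1.3, -0.9, -1.8]
grip_width: 0.0314
```

Request:
{"api": "servo_tool", "payload": {"moves": [{"hand": 1, "x": 0, "y": 0, "z": -1, "twist": 0}, {"hand": 1, "x": 0, "y": 0, "z": -1, "twist": 0}, {"hand": 1, "x": 0, "y": 0, "z": -1, "twist": 0}, {"hand": 1, "x": 0, "y": 0, "z": -0.24, "twist": 0}, {"hand": 1, "x": 0, "y": 0, "z": 0, "twist": 0}]}}

```text
time: 14.85
tool_pos: [0.3976, 0.2985, 0.0361]
eef_rot: [[-1.0, -0.001, -0.002], [0.002, -0.0, -1.0], [0.001, -1.0, 0.0]]
force: [0.6, -0.3, 0.5]
grip_width: 0.0314
```

Request:
{"api": "servo_tool", "payload": {"moves": [{"hand": -0.4, "x": 0, "y": 0, "z": -0.04, "twist": 0}, {"hand": -0.4, "x": 0, "y": 0, "z": 0, "twist": 0}, {"hand": -0.4, "x": 0, "y": 0, "z": 0.5, "twist": 0}, {"hand": -0.4, "x": 0, "y": 0, "z": 1, "twist": 0}, {"hand": -0.4, "x": 0, "y": 0, "z": 1, "twist": 0}, {"hand": -0.4, "x": 0, "y": 0, "z": 1, "twist": 0}, {"hand": -0.4, "x": 0, "y": -0.8, "z": 1, "twist": 0}, {"hand": -0.4, "x": 0, "y": -0.9, "z": 1, "twist": 0}]}}

```text
time: 15.65
tool_pos: [0.3979, 0.2563, 0.1745]
eef_rot: [[-1.0, 0.002, -0.001], [0.001, 0.001, -1.0], [-0.002, -1.0, -0.001]]
force: [1.2, 0.5, 0.3]
grip_width: 0.0597
```

Request:
{"api": "servo_tool", "payload": {"moves": [{"hand": -0.4, "x": 0, "y": -1, "z": 1, "twist": 0}, {"hand": -0.4, "x": 0.2, "y": -1, "z": 1, "twist": 0}, {"hand": -0.4, "x": 0.2, "y": -1, "z": 1, "twist": 0}, {"hand": -0.4, "x": 0.2, "y": -1, "z": 0, "twist": 0}, {"hand": -0.4, "x": 0.2, "y": -1, "z": 0, "twist": 0}, {"hand": -0.4, "x": 0.2, "y": -1, "z": 0, "twist": 0}]}}

```text
time: 16.25
tool_pos: [0.4228, 0.1051, 0.2488]
eef_rot: [[-1.0, 0.003, -0.002], [0.002, 0.0, -1.0], [-0.003, -1.0, -0.0]]
force: [0.5, -0.1, -0.4]
grip_width: 0.06
```

```bash
python3 - <<'E'
from snap import *
s=ctrl.get_state();print(s['tool_pos'],s['q'].round(1),s['time'])
im,d,W=snap('w3')
blobs(W,d,.06,.08,.35,.5,.2,.4,nm='spent in tray')
blobs(W,d,.08,.1,.3,.5,-.2,.3,nm='bowl')
E
```

```text
[0.42282138 0.10510748 0.24881922] [  4.9   4.2 102.2   0.   73.4  95. ] 16.25
spent in tray [ 56. 113.] 997 mean [0.4736 0.2993 0.0716] circ 0.4736 0.3008 0.0176
spent in tray [ 62. 147.] 939 mean [0.4387 0.299  0.0715] circ 0.4384 0.3007 0.0175
spent in tray [ 68. 184.] 871 mean [0.3997 0.2981 0.0715] circ 0.3989 0.2996 0.0175
bowl [343.  99.] 1644 mean [0.4858 0.0202 0.0929] circ 0.4933 0.0182 0.0267
bowl [458. 150.] 2276 mean [ 0.4394 -0.0975  0.092 ] circ 0.4381 -0.1015 0.0271
bowl [209. 167.] 2206 mean [0.4221 0.1454 0.0928] circ 0.4202 0.1465 0.0269
```

View pics/w3.png

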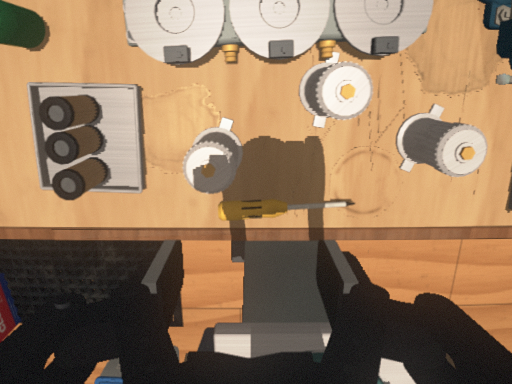

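Request:
{"api": "servo_tool", "payload": {"moves": [{"hand": -0.4, "x": 0, "y": -1, "z": 0, "twist": 0}, {"hand": -0.4, "x": 0, "y": -1, "z": 0, "twist": 0}, {"hand": -0.4, "x": 0, "y": -1, "z": 0, "twist": 0}, {"hand": -0.4, "x": 0, "y": -1, "z": 0, "twist": 0}, {"hand": -0.4, "x": 0, "y": -1, "z": 0, "twist": 0}, {"hand": -0.4, "x": 0, "y": -1, "z": 0, "twist": 0}, {"hand": -0.4, "x": 0, "y": -1, "z": 0, "twist": 0}, {"hand": -0.4, "x": 0, "y": -1, "z": 0, "twist": 0}]}}

```text
time: 17.1
tool_pos: [0.4225, -0.0949, 0.2484]
eef_rot: [[-1.0, 0.002, -0.002], [0.002, -0.001, -1.0], [-0.002, -1.0, 0.001]]
force: [-0.3, -0.0, -0.1]
grip_width: 0.0599
```

Request:
{"api": "servo_tool", "payload": {"moves": [{"hand": -0.4, "x": 0, "y": -1, "z": 0, "twist": 0}, {"hand": -0.4, "x": 0, "y": -1, "z": 0, "twist": 0}, {"hand": -0.4, "x": 0, "y": -1, "z": 0, "twist": 0}, {"hand": -0.4, "x": 0, "y": -1, "z": 0, "twist": 0}, {"hand": -0.4, "x": 0, "y": -1, "z": 0, "twist": 0}, {"hand": -0.4, "x": 0, "y": -1, "z": 0, "twist": 0}, {"hand": -0.4, "x": 0, "y": -1, "z": 0, "twist": 0}, {"hand": -0.4, "x": 0, "y": -1, "z": 0, "twist": 0}]}}

```text
time: 17.9
tool_pos: [0.4225, -0.2949, 0.2484]
eef_rot: [[-1.0, 0.001, -0.002], [0.002, -0.001, -1.0], [-0.001, -1.0, 0.001]]
force: [0.5, -1.1, 0.2]
grip_width: 0.0601
```

```bash
python3 - <<'E'
from snap import *
s=ctrl.get_state();print(s['tool_pos'],s['q'].round(1),s['time'])
im,d,W=snap('w4')
blobs(W,d,.065,.082,.35,.65,-.45,-.2,nm='new')
blobs(W,d,.04,.052,.35,.65,-.45,-.2,nm='short')
blobs(W,d,.08,.1,.3,.52,-.2,.3,nm='bowl')
E
```

```text
[ 0.42251617 -0.29491088  0.24841508] [-42.6  11.3  93.7   0.   74.9  47.5] 17.9
new [320.  11.] 846 mean [ 0.5632 -0.3587  0.0737] circ 0.5671 -0.3594 0.0172
new [320. 104.] 970 mean [ 0.4801 -0.3627  0.074 ] circ 0.4797 -0.3633 0.0171
new [324. 182.] 853 mean [ 0.401 -0.371  0.074] circ 0.4005 -0.3716 0.0173
short [219.  19.] 963 mean [ 0.5615 -0.2646  0.0462] circ 0.5611 -0.2646 0.017
short [230. 103.] 832 mean [ 0.4792 -0.2738  0.0462] circ 0.479 -0.274 0.0171
bowl [103.  74.] 779 mean [ 0.509  -0.1599  0.0874] circ 0.5099 -0.1574 0.0337
bowl [ 56. 150.] 2282 mean [ 0.4393 -0.1069  0.0924] circ 0.4377 -0.103 0.0272
```

View pics/w4.png

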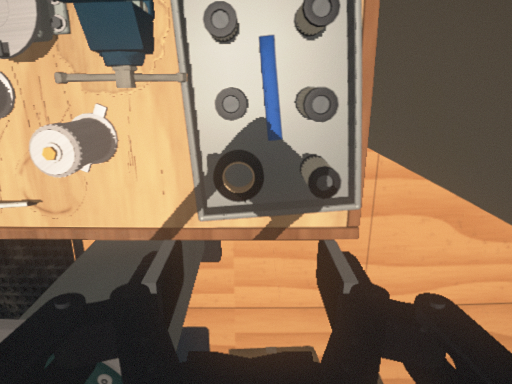

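Request:
{"api": "servo_tool", "payload": {"moves": [{"hand": -0.4, "x": -0.3, "y": -1, "z": -0.5, "twist": 0}, {"hand": -0.4, "x": -0.3, "y": -1, "z": -1, "twist": 0}, {"hand": -0.4, "x": -0.3, "y": -1, "z": -1, "twist": 0}, {"hand": -0.4, "x": 0, "y": -0.08, "z": -1, "twist": 0}, {"hand": -0.4, "x": 0, "y": 0, "z": -1, "twist": 0}, {"hand": -0.4, "x": 0, "y": 0, "z": -1, "twist": 0}, {"hand": -0.4, "x": 0, "y": 0, "z": -1, "twist": 0}, {"hand": -0.4, "x": 0, "y": 0, "z": -1, "twist": 0}]}}

```text
time: 18.75
tool_pos: [0.4005, -0.3712, 0.0599]
eef_rot: [[-1.0, 0.001, -0.002], [0.002, -0.001, -1.0], [-0.001, -1.0, 0.001]]
force: [0.2, -0.3, 0.5]
grip_width: 0.0597
```

Request:
{"api": "servo_tool", "payload": {"moves": [{"hand": -0.4, "x": 0, "y": 0, "z": -0.84, "twist": 0}, {"hand": 1, "x": 0, "y": 0, "z": 0, "twist": 0}, {"hand": 1, "x": 0, "y": 0, "z": 0, "twist": 0}, {"hand": 1, "x": 0, "y": 0, "z": 0, "twist": 0}, {"hand": 1, "x": 0, "y": 0, "z": 0, "twist": 0}]}}

```text
time: 19.25
tool_pos: [0.4007, -0.3717, 0.0402]
eef_rot: [[-1.0, 0.002, -0.002], [0.002, -0.002, -1.0], [-0.002, -1.0, 0.002]]
force: [0.3, 0.5, -1.1]
grip_width: 0.0309
```

Request:
{"api": "servo_tool", "payload": {"moves": [{"hand": 1, "x": 0, "y": 0, "z": 1, "twist": 0}, {"hand": 1, "x": 0, "y": 0, "z": 1, "twist": 0}, {"hand": 1, "x": 0, "y": 0.5, "z": 1, "twist": 0}, {"hand": 1, "x": 0, "y": 1, "z": 1, "twist": 0}, {"hand": 1, "x": 0.2, "y": 1, "z": 1, "twist": 0}, {"hand": 1, "x": 0.2, "y": 1, "z": 1, "twist": 0}, {"hand": 1, "x": 0.2, "y": 1, "z": 0, "twist": 0}, {"hand": 1, "x": 0.2, "y": 1, "z": 0, "twist": 0}]}}

```text
time: 20.05
tool_pos: [0.4209, -0.2331, 0.1909]
eef_rot: [[-1.0, 0.003, -0.002], [0.002, -0.002, -1.0], [-0.003, -1.0, 0.002]]
force: [0.2, 0.8, -0.3]
grip_width: 0.0313
```

Request:
{"api": "servo_tool", "payload": {"moves": [{"hand": 1, "x": 0.2, "y": 1, "z": 0, "twist": 0}, {"hand": 1, "x": 0.3, "y": 1, "z": 0, "twist": 0}, {"hand": 1, "x": 0.3, "y": 1, "z": 0, "twist": 0}, {"hand": 1, "x": 0.4, "y": 1, "z": 0, "twist": 0}, {"hand": 1, "x": 0.4, "y": 1, "z": 0, "twist": 0}, {"hand": 1, "x": 0.4, "y": 1, "z": 0, "twist": 0}, {"hand": 1, "x": 0.4, "y": 1, "z": 0, "twist": 0}, {"hand": 1, "x": 0.4, "y": 1, "z": 0, "twist": 0}]}}

```text
time: 20.85
tool_pos: [0.4905, -0.0324, 0.1898]
eef_rot: [[-1.0, 0.002, -0.002], [0.002, -0.0, -1.0], [-0.002, -1.0, 0.0]]
force: [0.4, -1.0, 0.2]
grip_width: 0.0307
```

Request:
{"api": "servo_tool", "payload": {"moves": [{"hand": 1, "x": 0.4, "y": 1, "z": 0, "twist": 0}, {"hand": 1, "x": 0.4, "y": 1, "z": 0, "twist": 0}, {"hand": 1, "x": 0.4, "y": 1, "z": 0, "twist": 0}, {"hand": 1, "x": 0.4, "y": 1, "z": 0, "twist": 0}, {"hand": 1, "x": 0.4, "y": 1, "z": 0, "twist": 0}, {"hand": 1, "x": 0.4, "y": 1, "z": 0, "twist": 0}, {"hand": 1, "x": 0.4, "y": 1, "z": 0, "twist": 0}, {"hand": 1, "x": 0.4, "y": 1, "z": 0, "twist": 0}]}}

```text
time: 21.65
tool_pos: [0.5704, 0.1677, 0.1898]
eef_rot: [[-1.0, 0.001, -0.002], [0.002, 0.0, -1.0], [-0.001, -1.0, -0.0]]
force: [0.8, 0.0, -0.6]
grip_width: 0.0313
```

Request:
{"api": "servo_tool", "payload": {"moves": [{"hand": 1, "x": -0.03, "y": 0.52, "z": -0.4, "twist": 0}, {"hand": 1, "x": 0, "y": 0, "z": -1, "twist": 0}, {"hand": 1, "x": 0, "y": 0, "z": -1, "twist": 0}, {"hand": 1, "x": 0, "y": 0, "z": -1, "twist": 0}, {"hand": 1, "x": 0, "y": 0, "z": -0.7, "twist": 0}, {"hand": 1, "x": 0, "y": 0, "z": 0, "twist": 0}]}}

```text
time: 22.25
tool_pos: [0.5659, 0.1786, 0.0836]
eef_rot: [[-1.0, -0.006, -0.002], [0.002, -0.001, -1.0], [0.006, -1.0, 0.001]]
force: [0.4, -0.2, -1.2]
grip_width: 0.0313
```

Request:
{"api": "servo_tool", "payload": {"moves": [{"hand": 1, "x": 0, "y": 0, "z": -0.3, "twist": 0}, {"hand": 1, "x": 0, "y": 0, "z": -0.2, "twist": 0}, {"hand": 1, "x": 0, "y": 0, "z": 0, "twist": 0}]}}

```text
time: 22.55
tool_pos: [0.5692, 0.1795, 0.0739]
eef_rot: [[-1.0, 0.0, -0.002], [0.002, 0.0, -1.0], [-0.0, -1.0, -0.0]]
force: [0.0, -1.1, 0.4]
grip_width: 0.0311
```

Request:
{"api": "servo_tool", "payload": {"moves": [{"hand": 1, "x": 0, "y": 0, "z": -0.07, "twist": 0}, {"hand": -0.4, "x": 0, "y": 0, "z": 0, "twist": 0}, {"hand": -0.4, "x": 0, "y": 0, "z": 0, "twist": 0}, {"hand": -0.4, "x": 0, "y": 0, "z": 0.5, "twist": 0}, {"hand": -0.4, "x": 0, "y": 0, "z": 1, "twist": 0}, {"hand": -0.4, "x": 0, "y": 0, "z": 1, "twist": 0}, {"hand": -0.4, "x": -0.5, "y": -0.6, "z": 1, "twist": 0}, {"hand": -0.4, "x": -0.6, "y": -0.9, "z": 1, "twist": 0}]}}

```text
time: 23.35
tool_pos: [0.5423, 0.1426, 0.1867]
eef_rot: [[-1.0, 0.002, -0.001], [0.001, 0.001, -1.0], [-0.002, -1.0, -0.001]]
force: [0.4, -0.4, -0.2]
grip_width: 0.0598
```

```bash
python3 - <<'E'
from snap import *
s=ctrl.get_state();print(s['tool_pos'],s['time'])
im,d,W=snap('w5')
blobs(W,d,.095,.115,.5,.65,-.1,.3,nm='newL')
blobs(W,d,.05,.06,.5,.65,-.1,.3,nm='keep')
E
```

```text
[0.54230978 0.14255825 0.18670684] 23.35
newL [201. 152.] 1686 mean [0.5705 0.1788 0.1062] circ 0.57 0.1788 0.0171
keep [447.  84.] 542 mean [ 0.6202 -0.0252  0.055 ] circ 0.6199 -0.0254 0.0138
keep [326.  88.] 526 mean [0.6157 0.0788 0.055 ] circ 0.6158 0.0783 0.0138
keep [202.  93.] 583 mean [0.6112 0.1831 0.0551] circ 0.6109 0.1834 0.0142
keep [437. 176.] 500 mean [ 0.5387 -0.0279  0.0548] circ 0.5387 -0.0289 0.0146
keep [324. 181.] 483 mean [0.534  0.0757 0.0552] circ 0.5337 0.0755 0.0139
keep [209. 186.] 462 mean [0.5294 0.1799 0.0552] circ 0.5296 0.1799 0.0139
```

View pics/w5.png

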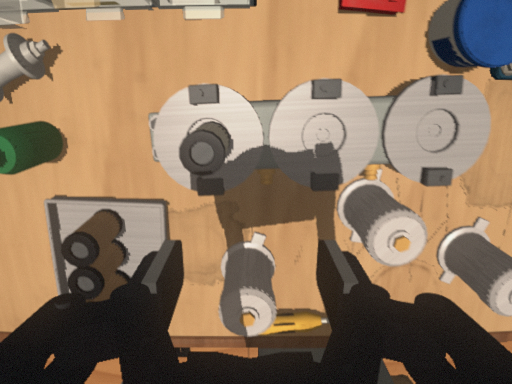

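Request:
{"api": "servo_tool", "payload": {"moves": [{"hand": -0.4, "x": -0.4, "y": -1, "z": 0.3, "twist": 0}, {"hand": -0.4, "x": -0.4, "y": -1, "z": 0.3, "twist": 0}, {"hand": -0.4, "x": -0.4, "y": -1, "z": 0, "twist": 0}, {"hand": -0.4, "x": -0.4, "y": -1, "z": 0, "twist": 0}, {"hand": -0.4, "x": -0.4, "y": -1, "z": 0, "twist": 0}, {"hand": -0.4, "x": -0.2, "y": -1, "z": 0, "twist": 0}, {"hand": -0.4, "x": -0.2, "y": -1, "z": 0, "twist": 0}, {"hand": -0.4, "x": -0.1, "y": -1, "z": 0, "twist": 0}]}}

```text
time: 24.2
tool_pos: [0.4789, -0.0589, 0.2006]
eef_rot: [[-1.0, 0.001, -0.002], [0.002, -0.0, -1.0], [-0.001, -1.0, 0.0]]
force: [0.6, 0.7, -0.1]
grip_width: 0.0597
```

Request:
{"api": "servo_tool", "payload": {"moves": [{"hand": -0.4, "x": 0, "y": -1, "z": 0, "twist": 0}, {"hand": -0.4, "x": 0, "y": -1, "z": 0, "twist": 0}, {"hand": -0.4, "x": 0, "y": -1, "z": 0, "twist": 0}, {"hand": -0.4, "x": 0, "y": -1, "z": 0, "twist": 0}, {"hand": -0.4, "x": 0, "y": -1, "z": 0, "twist": 0}, {"hand": -0.4, "x": 0, "y": -1, "z": 0, "twist": 0}, {"hand": -0.4, "x": 0, "y": -1, "z": 0, "twist": 0}, {"hand": -0.4, "x": 0, "y": -1, "z": 0, "twist": 0}]}}

```text
time: 25.0
tool_pos: [0.4794, -0.2591, 0.2006]
eef_rot: [[-1.0, 0.001, -0.002], [0.002, -0.001, -1.0], [-0.001, -1.0, 0.001]]
force: [0.3, 0.6, 0.3]
grip_width: 0.0596
```

Request:
{"api": "servo_tool", "payload": {"moves": [{"hand": -0.4, "x": 0, "y": -1, "z": 0, "twist": 0}, {"hand": -0.4, "x": 0, "y": -1, "z": 0, "twist": 0}, {"hand": -0.4, "x": 0, "y": -1, "z": 0, "twist": 0}, {"hand": -0.4, "x": 0, "y": -1, "z": 0, "twist": 0}, {"hand": -0.4, "x": 0, "y": 0, "z": 0, "twist": 0}]}}

```text
time: 25.5
tool_pos: [0.4796, -0.3615, 0.2006]
eef_rot: [[-1.0, 0.002, -0.004], [0.004, -0.003, -1.0], [-0.002, -1.0, 0.003]]
force: [0.1, 0.3, 0.4]
grip_width: 0.06
```

Request:
{"api": "servo_tool", "payload": {"moves": [{"hand": -0.4, "x": 0, "y": -0.14, "z": -0.4, "twist": 0}, {"hand": -0.4, "x": 0, "y": 0, "z": -1, "twist": 0}, {"hand": -0.4, "x": 0, "y": 0, "z": -1, "twist": 0}, {"hand": -0.4, "x": 0, "y": 0, "z": -1, "twist": 0}, {"hand": -0.4, "x": 0, "y": 0, "z": -1, "twist": 0}, {"hand": -0.4, "x": 0, "y": 0, "z": -1, "twist": 0}, {"hand": -0.4, "x": 0, "y": 0, "z": -1, "twist": 0}, {"hand": -0.4, "x": 0, "y": 0, "z": 0, "twist": 0}]}}

```text
time: 26.3
tool_pos: [0.4768, -0.3581, 0.0362]
eef_rot: [[-1.0, -0.005, -0.001], [0.001, 0.005, -1.0], [0.005, -1.0, -0.005]]
force: [0.4, 0.7, -0.3]
grip_width: 0.0599
```

Request:
{"api": "servo_tool", "payload": {"moves": [{"hand": 1, "x": 0, "y": 0, "z": 0, "twist": 0}, {"hand": 1, "x": 0, "y": 0, "z": 0, "twist": 0}, {"hand": 1, "x": 0, "y": 0, "z": 0, "twist": 0}, {"hand": 1, "x": 0, "y": 0, "z": 0, "twist": 0}]}}

```text
time: 26.7
tool_pos: [0.4801, -0.3621, 0.0411]
eef_rot: [[-1.0, 0.002, -0.002], [0.002, -0.002, -1.0], [-0.002, -1.0, 0.002]]
force: [-0.0, -0.4, 5.7]
grip_width: 0.0309
```

Request:
{"api": "servo_tool", "payload": {"moves": [{"hand": 1, "x": 0, "y": 0, "z": 1, "twist": 0}, {"hand": 1, "x": 0, "y": 0, "z": 1, "twist": 0}, {"hand": 1, "x": 0, "y": 0.56, "z": 1, "twist": 0}, {"hand": 1, "x": -0.4, "y": 1, "z": 1, "twist": 0}, {"hand": 1, "x": -0.4, "y": 1, "z": 1, "twist": 0}, {"hand": 1, "x": 0, "y": 1, "z": 1, "twist": 0}, {"hand": 1, "x": 0, "y": 1, "z": 0.2, "twist": 0}, {"hand": 1, "x": 0, "y": 1, "z": 0, "twist": 0}]}}

```text
time: 27.5
tool_pos: [0.46, -0.2222, 0.1966]
eef_rot: [[-1.0, 0.003, -0.002], [0.002, -0.002, -1.0], [-0.003, -1.0, 0.002]]
force: [-0.3, 0.1, -0.4]
grip_width: 0.031
```

Request:
{"api": "servo_tool", "payload": {"moves": [{"hand": 1, "x": 0, "y": 1, "z": 0, "twist": 0}, {"hand": 1, "x": 0, "y": 1, "z": 0, "twist": 0}, {"hand": 1, "x": 0, "y": 1, "z": 0, "twist": 0}, {"hand": 1, "x": 0, "y": 1, "z": 0, "twist": 0}, {"hand": 1, "x": 0.4, "y": 1, "z": 0, "twist": 0}, {"hand": 1, "x": 0.4, "y": 1, "z": 0, "twist": 0}, {"hand": 1, "x": 0.4, "y": 1, "z": 0, "twist": 0}, {"hand": 1, "x": 0.4, "y": 1, "z": 0, "twist": 0}]}}

```text
time: 28.3
tool_pos: [0.4994, -0.0214, 0.195]
eef_rot: [[-1.0, 0.001, -0.002], [0.002, -0.0, -1.0], [-0.001, -1.0, 0.0]]
force: [0.3, -0.7, -1.5]
grip_width: 0.0308
```

Request:
{"api": "servo_tool", "payload": {"moves": [{"hand": 1, "x": 0.7, "y": 1, "z": 0, "twist": 0}, {"hand": 1, "x": 0.7, "y": 1, "z": 0, "twist": 0}, {"hand": 1, "x": 0.7, "y": 1, "z": 0, "twist": 0}, {"hand": 1, "x": 0.8, "y": 1, "z": 0, "twist": 0}, {"hand": 1, "x": 0, "y": 0, "z": 0, "twist": 0}]}}

```text
time: 28.8
tool_pos: [0.5743, 0.0804, 0.1951]
eef_rot: [[-1.0, 0.003, 0.0], [-0.0, 0.001, -1.0], [-0.003, -1.0, -0.001]]
force: [-0.4, 0.2, 0.0]
grip_width: 0.0307
```

Request:
{"api": "servo_tool", "payload": {"moves": [{"hand": 1, "x": 0, "y": -0.07, "z": -0.3, "twist": 0}, {"hand": 1, "x": 0, "y": 0, "z": -1, "twist": 0}, {"hand": 1, "x": 0, "y": 0, "z": -1, "twist": 0}, {"hand": 1, "x": 0, "y": 0, "z": -1, "twist": 0}, {"hand": 1, "x": 0, "y": 0, "z": -1, "twist": 0}, {"hand": 1, "x": 0, "y": 0, "z": -0.1, "twist": 0}, {"hand": 1, "x": 0, "y": 0, "z": 0, "twist": 0}]}}

```text
time: 29.5
tool_pos: [0.5705, 0.0749, 0.0841]
eef_rot: [[-1.0, -0.002, -0.003], [0.003, -0.0, -1.0], [0.002, -1.0, 0.0]]
force: [1.1, 0.2, -0.2]
grip_width: 0.031
```

Request:
{"api": "servo_tool", "payload": {"moves": [{"hand": 1, "x": 0, "y": 0, "z": -0.2, "twist": 0}, {"hand": 1, "x": 0, "y": 0, "z": -0.2, "twist": 0}, {"hand": 1, "x": 0, "y": 0, "z": 0, "twist": 0}]}}

```text
time: 29.8
tool_pos: [0.572, 0.0758, 0.0748]
eef_rot: [[-1.0, 0.001, -0.002], [0.002, 0.0, -1.0], [-0.001, -1.0, -0.0]]
force: [0.5, 0.4, -1.1]
grip_width: 0.031
```

Request:
{"api": "servo_tool", "payload": {"moves": [{"hand": 1, "x": 0.04, "y": 0, "z": -0.07, "twist": 0}, {"hand": -0.4, "x": 0, "y": 0, "z": 0, "twist": 0}, {"hand": -0.4, "x": 0, "y": 0, "z": 0, "twist": 0}, {"hand": -0.4, "x": 0, "y": 0, "z": 0.5, "twist": 0}, {"hand": -0.4, "x": 0, "y": 0, "z": 1, "twist": 0}, {"hand": -0.4, "x": 0, "y": 0, "z": 1, "twist": 0}, {"hand": -0.4, "x": -0.5, "y": -0.6, "z": 1, "twist": 0}, {"hand": -0.4, "x": -0.6, "y": -0.9, "z": 1, "twist": 0}]}}

```text
time: 30.6
tool_pos: [0.5456, 0.0387, 0.1873]
eef_rot: [[-1.0, 0.002, -0.0], [0.0, 0.0, -1.0], [-0.002, -1.0, -0.0]]
force: [0.6, -1.0, 0.7]
grip_width: 0.0595
```

```bash
python3 - <<'E'
from snap import *
s=ctrl.get_state();print(s['tool_pos'],s['time'])
im,d,W=snap('w6')
blobs(W,d,.095,.115,.5,.65,-.1,.3,nm='new')
W=W
m=(W[...,0]>.45)&(W[...,0]<.62)&(W[...,1]<-.12)&(W[...,1]>-.22)&(d>0);print(W[m][:,2].max() if m.any() else None)
E
```

```text
[0.54559311 0.03873855 0.1873471 ] 30.6
new [202. 152.] 1680 mean [0.5735 0.0741 0.1061] circ 0.5729 0.0742 0.0171
new [ 66. 156.] 1722 mean [0.5707 0.1772 0.1057] circ 0.5703 0.1785 0.0174
0.1299530256033307
```

Request:
{"api": "servo_tool", "payload": {"moves": [{"hand": -0.4, "x": 0, "y": -1, "z": 0.3, "twist": 0}, {"hand": -0.4, "x": 0, "y": -1, "z": 0.3, "twist": 0}, {"hand": -0.4, "x": 0, "y": -1, "z": 0, "twist": 0}, {"hand": -0.4, "x": 0, "y": -1, "z": 0, "twist": 0}, {"hand": -0.4, "x": 0, "y": -1, "z": 0, "twist": 0}, {"hand": -0.4, "x": 0, "y": -1, "z": 0, "twist": 0}, {"hand": -0.4, "x": 0, "y": -1, "z": 0, "twist": 0}, {"hand": -0.4, "x": 0, "y": -1, "z": 0, "twist": 0}]}}

```text
time: 31.45
tool_pos: [0.5453, -0.1627, 0.2012]
eef_rot: [[-1.0, 0.001, -0.002], [0.002, -0.0, -1.0], [-0.001, -1.0, 0.0]]
force: [-0.1, 0.1, 0.0]
grip_width: 0.0599
```

Request:
{"api": "servo_tool", "payload": {"moves": [{"hand": -0.4, "x": 0.1, "y": -1, "z": 0, "twist": 0}, {"hand": -0.4, "x": 0.1, "y": -1, "z": 0, "twist": 0}, {"hand": -0.4, "x": 0.1, "y": -1, "z": 0, "twist": 0}, {"hand": -0.4, "x": 0.1, "y": -1, "z": 0, "twist": 0}, {"hand": -0.4, "x": 0.1, "y": -1, "z": 0, "twist": 0}, {"hand": -0.4, "x": 0.1, "y": -1, "z": 0, "twist": 0}, {"hand": -0.4, "x": 0.1, "y": -1, "z": 0, "twist": 0}, {"hand": -0.4, "x": 0.1, "y": -0.9, "z": 0, "twist": 0}]}}

```text
time: 32.25
tool_pos: [0.5653, -0.3604, 0.2012]
eef_rot: [[-1.0, 0.001, -0.002], [0.002, -0.001, -1.0], [-0.001, -1.0, 0.001]]
force: [-0.4, 0.2, 0.6]
grip_width: 0.0596
```

```bash
python3 - <<'E'
from snap import *
s=ctrl.get_state();print(s['tool_pos'],s['time'])
im,d,W=snap('w7')
blobs(W,d,.065,.082,.5,.65,-.45,-.2,nm='new')
E
```

```text
[ 0.5653358  -0.36041935  0.20124057] 32.25
new [ 69. 102.] 666 mean [ 0.6282 -0.2077  0.0746] circ 0.6261 -0.2078 0.0236
new [249. 170.] 1145 mean [ 0.5681 -0.3593  0.0742] circ 0.5677 -0.3594 0.017
```

Request:
{"api": "servo_tool", "payload": {"moves": [{"hand": -0.4, "x": 0.08, "y": 0.04, "z": -0.4, "twist": 0}, {"hand": -0.4, "x": 0, "y": 0, "z": -1, "twist": 0}, {"hand": -0.4, "x": 0, "y": 0, "z": -1, "twist": 0}, {"hand": -0.4, "x": 0, "y": 0, "z": -1, "twist": 0}, {"hand": -0.4, "x": 0, "y": 0, "z": -1, "twist": 0}, {"hand": -0.4, "x": 0, "y": 0, "z": -1, "twist": 0}, {"hand": -0.4, "x": 0, "y": 0, "z": -1, "twist": 0}, {"hand": -0.4, "x": 0, "y": 0, "z": 0, "twist": 0}]}}

```text
time: 33.1
tool_pos: [0.5644, -0.3544, 0.0365]
eef_rot: [[-1.0, -0.006, -0.001], [0.001, 0.005, -1.0], [0.006, -1.0, -0.005]]
force: [-1.3, 1.0, 0.2]
grip_width: 0.0597
```

Request:
{"api": "servo_tool", "payload": {"moves": [{"hand": 1, "x": 0, "y": 0, "z": 0, "twist": 0}, {"hand": 1, "x": 0, "y": 0, "z": 0, "twist": 0}, {"hand": 1, "x": 0, "y": 0, "z": 0, "twist": 0}, {"hand": 1, "x": 0, "y": 0, "z": 0, "twist": 0}]}}

```text
time: 33.5
tool_pos: [0.5683, -0.3587, 0.0421]
eef_rot: [[-1.0, 0.002, -0.002], [0.002, -0.001, -1.0], [-0.002, -1.0, 0.001]]
force: [-0.2, 1.0, 5.4]
grip_width: 0.0308
```

Request:
{"api": "servo_tool", "payload": {"moves": [{"hand": 1, "x": 0, "y": 0, "z": 1, "twist": 0}, {"hand": 1, "x": 0, "y": 0, "z": 1, "twist": 0}, {"hand": 1, "x": 0, "y": 0, "z": 1, "twist": 0}, {"hand": 1, "x": 0, "y": 0, "z": 1, "twist": 0}, {"hand": 1, "x": 0, "y": 0, "z": 1, "twist": 0}, {"hand": 1, "x": 0, "y": 0.23, "z": 1, "twist": 0}, {"hand": 1, "x": 0, "y": 1, "z": 1, "twist": 0}, {"hand": 1, "x": 0, "y": 1, "z": 0.4, "twist": 0}]}}

```text
time: 34.3
tool_pos: [0.5683, -0.3032, 0.2286]
eef_rot: [[-1.0, 0.004, -0.003], [0.003, -0.003, -1.0], [-0.004, -1.0, 0.003]]
force: [0.7, 0.4, -0.0]
grip_width: 0.031
```

Request:
{"api": "servo_tool", "payload": {"moves": [{"hand": 1, "x": 0, "y": 1, "z": 0, "twist": 0}, {"hand": 1, "x": 0, "y": 1, "z": 0, "twist": 0}, {"hand": 1, "x": 0, "y": 1, "z": 0, "twist": 0}, {"hand": 1, "x": 0, "y": 1, "z": 0, "twist": 0}, {"hand": 1, "x": 0, "y": 1, "z": 0, "twist": 0}, {"hand": 1, "x": 0, "y": 1, "z": 0, "twist": 0}, {"hand": 1, "x": 0.2, "y": 1, "z": 0, "twist": 0}, {"hand": 1, "x": 0.2, "y": 1, "z": 0, "twist": 0}]}}

```text
time: 35.1
tool_pos: [0.577, -0.1015, 0.2258]
eef_rot: [[-1.0, 0.001, -0.002], [0.002, -0.0, -1.0], [-0.001, -1.0, 0.0]]
force: [0.2, -0.7, -0.8]
grip_width: 0.0309
```

Request:
{"api": "servo_tool", "payload": {"moves": [{"hand": 1, "x": 0, "y": 1, "z": 0, "twist": 0}, {"hand": 1, "x": 0, "y": 1, "z": 0, "twist": 0}, {"hand": 1, "x": 0, "y": 1, "z": 0, "twist": 0}, {"hand": 1, "x": 0, "y": 0, "z": -1, "twist": 0}, {"hand": 1, "x": 0, "y": 0, "z": -1, "twist": 0}, {"hand": 1, "x": 0, "y": 0, "z": -1, "twist": 0}, {"hand": 1, "x": 0, "y": 0, "z": -1, "twist": 0}, {"hand": 1, "x": 0, "y": 0, "z": 0, "twist": 0}]}}

```text
time: 35.9
tool_pos: [0.5743, -0.027, 0.1225]
eef_rot: [[-1.0, -0.006, -0.002], [0.002, 0.001, -1.0], [0.006, -1.0, -0.001]]
force: [-0.4, 0.3, -1.3]
grip_width: 0.0308
```

Request:
{"api": "servo_tool", "payload": {"moves": [{"hand": 1, "x": 0.03, "y": -0.06, "z": -0.7, "twist": 0}, {"hand": 1, "x": 0, "y": 0, "z": -0.7, "twist": 0}, {"hand": 1, "x": 0, "y": 0, "z": -0.2, "twist": 0}, {"hand": 1, "x": 0, "y": 0, "z": -0.2, "twist": 0}, {"hand": 1, "x": 0, "y": 0, "z": -0.2, "twist": 0}, {"hand": 1, "x": 0, "y": 0, "z": 0, "twist": 0}]}}

```text
time: 36.5
tool_pos: [0.5781, -0.0289, 0.0755]
eef_rot: [[-1.0, 0.0, -0.002], [0.002, 0.0, -1.0], [-0.0, -1.0, -0.0]]
force: [0.7, -0.2, -0.7]
grip_width: 0.0306
```

Request:
{"api": "servo_tool", "payload": {"moves": [{"hand": 1, "x": 0, "y": 0, "z": -0.06, "twist": 0}, {"hand": -0.4, "x": 0, "y": 0, "z": 0, "twist": 0}, {"hand": -0.4, "x": 0, "y": 0, "z": 0, "twist": 0}, {"hand": -0.4, "x": 0, "y": 0, "z": 0.5, "twist": 0}, {"hand": -0.4, "x": 0, "y": 0, "z": 1, "twist": 0}, {"hand": -0.4, "x": 0, "y": 0, "z": 1, "twist": 0}, {"hand": -0.4, "x": -0.5, "y": 0, "z": 1, "twist": 0}, {"hand": -0.4, "x": -0.8, "y": 0, "z": 1, "twist": 0}]}}

```text
time: 37.3
tool_pos: [0.5465, -0.0291, 0.1885]
eef_rot: [[-1.0, 0.002, -0.002], [0.002, -0.0, -1.0], [-0.002, -1.0, 0.0]]
force: [-0.3, -0.7, 0.7]
grip_width: 0.0596
```

Request:
{"api": "servo_tool", "payload": {"moves": [{"hand": -1, "x": -1, "y": 0.3, "z": 1, "twist": 0}, {"hand": -1, "x": -1, "y": 0.3, "z": 1, "twist": 0}, {"hand": -1, "x": -1, "y": 0.3, "z": 1, "twist": 0}, {"hand": -1, "x": -1, "y": 0.3, "z": 0.6, "twist": 0}, {"hand": -1, "x": -0.6, "y": 0.2, "z": 0, "twist": 0}, {"hand": -1, "x": 0, "y": 0, "z": 0, "twist": 0}]}}

```text
time: 37.9
tool_pos: [0.4287, 0.0067, 0.2767]
eef_rot: [[-1.0, 0.001, -0.001], [0.001, 0.0, -1.0], [-0.001, -1.0, -0.0]]
force: [0.3, -0.8, 0.3]
grip_width: 0.0856
```

```bash
python3 - <<'E'
from snap import *
s=ctrl.get_state();print(s['tool_pos'],s['time'],s['q'])
im,d,W=snap('w8')
blobs(W,d,.095,.115,.52,.65,-.1,.3,nm='new')
blobs(W,d,.08,.105,.35,.52,-.2,.3,nm='bowl')
Z=W[...,2]
for cx,cy in [(.42,.1462),(.493,.018),(.4375,-.1025)]:
    r=np.hypot(W[...,0]-cx,W[...,1]-cy)
    m=(Z>.002)&(Z<.012)&(r>.03)&(r<.05)&(im.min(-1)>130)
    P=W[m][:,:2]; print(m.sum(),P.mean(0) if m.any() else 0)
E
```

```text
[0.42872577 0.00665386 0.27668304] 37.9 [-8.36854978e+00  2.26161711e+00  1.00288991e+02  1.18028247e-02
  7.74177110e+01  8.17125446e+01]
new [64. 15.] 1127 mean [0.5681 0.1775 0.1056] circ 0.5703 0.1789 0.0175
new [176.  12.] 876 mean [0.5686 0.0738 0.1057] circ 0.5727 0.0744 0.0171
new [291.   9.] 633 mean [ 0.5707 -0.03    0.1057] circ 0.5768 -0.0303 0.0166
bowl [238.  96.] 2205 mean [0.4938 0.0184 0.0932] circ 0.4934 0.0187 0.0269
bowl [411.  81.] 576 mean [ 0.5092 -0.1551  0.0889] circ 0.5105 -0.1525 0.0346
bowl [353. 150.] 1995 mean [ 0.4393 -0.1001  0.0927] circ 0.4375 -0.1026 0.027
bowl [121. 166.] 1958 mean [0.4222 0.1431 0.0928] circ 0.4201 0.1459 0.0271
160 [0.45048479 0.13657958]
213 [0.50027836 0.01599753]
219 [ 0.45231223 -0.1034358 ]
```

View pics/w8.png

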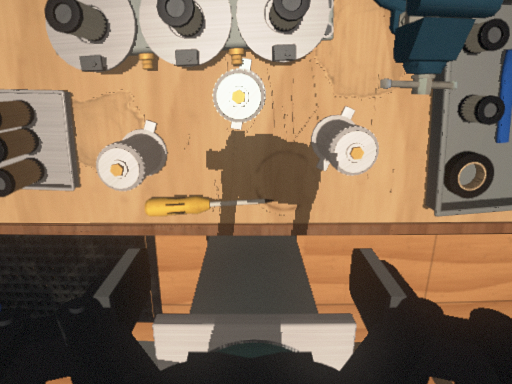

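```bash
cat > ears.py <<'E'
from snap import *
def ears(W,im,d,cx,cy,zb=0.0,show=False):
    Z=W[...,2]-zb; dx=W[...,0]-cx; dy=W[...,1]-cy; r=np.hypot(dx,dy)
    m=(d>0)&(Z>.002)&(Z<.009)&(r>.031)&(r<.047)&(im.astype(int).max(-1)-im.min(-1)<40)&(im.min(-1)>70)
    n,L,S,C=cv2.connectedComponentsWithStats(m.astype(np.uint8))
    for i in range(1,n):
        if S[i,4]>15:
            p=W[L==i].mean(0); print('   ear',C[i].round(),S[i,4],p.round(4),'ang',np.degrees(np.arctan2(p[1]-cy,p[0]-cx)).round(1),'r',round(float(np.hypot(p[0]-cx,p[1]-cy)),4))
E
python3 - <<'E'
from ears import *
f=np.load('w8.npz')
for c in [(.4205,.1462),(.4936,.0185),(.4378,-.1028)]:
    print(c);ears(f['W'],f['im'],f['d'],*c)
E
```

```text
(0.4205, 0.1462)
   ear [150. 126.] 99 [0.4549 0.1335 0.0062] ang -20.3 r 0.0367
(0.4936, 0.0185)
   ear [246.  63.] 98 [0.5292 0.0119 0.0063] ang -10.5 r 0.0362
   ear [236. 125.] 64 [0.455  0.0245 0.0062] ang 171.2 r 0.039
(0.4378, -0.1028)
   ear [348. 112.] 101 [ 0.4717 -0.1158  0.0059] ang -21.0 r 0.0363
   ear [322. 164.] 100 [ 0.4043 -0.0875  0.0062] ang 155.5 r 0.0368
```

Request:
{"api": "servo_tool", "payload": {"moves": [{"hand": -0.7, "x": 0.86, "y": 0.16, "z": -1, "twist": 0}, {"hand": -0.7, "x": 0.86, "y": 0.16, "z": -1, "twist": 0}, {"hand": -0.7, "x": 0.86, "y": 0.16, "z": -1, "twist": 0}, {"hand": -0.7, "x": 0, "y": 0, "z": -1, "twist": 0}, {"hand": -0.7, "x": 0, "y": 0, "z": -1, "twist": 0}, {"hand": -0.7, "x": 0, "y": 0, "z": -1, "twist": 0}, {"hand": -0.7, "x": 0, "y": 0, "z": -1, "twist": 0}, {"hand": -0.7, "x": 0, "y": 0, "z": -1, "twist": 0}]}}

```text
time: 38.75
tool_pos: [0.4955, 0.0178, 0.0738]
eef_rot: [[-1.0, -0.001, -0.002], [0.002, 0.0, -1.0], [0.001, -1.0, -0.0]]
force: [0.7, 0.9, -0.3]
grip_width: 0.0724
```

Request:
{"api": "servo_tool", "payload": {"moves": [{"hand": -0.7, "x": 0, "y": 0, "z": -0.52, "twist": 0}, {"hand": -0.7, "x": 0, "y": 0, "z": 0, "twist": 0}, {"hand": 1, "x": 0, "y": 0, "z": 0, "twist": 0}, {"hand": 1, "x": 0, "y": 0, "z": 0, "twist": 0}, {"hand": 1, "x": 0, "y": 0, "z": 0, "twist": 0}, {"hand": 1, "x": 0, "y": 0, "z": 0, "twist": 0}]}}

```text
time: 39.35
tool_pos: [0.5011, 0.0175, 0.0681]
eef_rot: [[-1.0, 0.012, -0.002], [0.002, -0.001, -1.0], [-0.012, -1.0, 0.001]]
force: [-1.3, -3.0, 27.1]
grip_width: 0.0167
```

```bash
python3 - <<'E'
from snap import *
im,d,W=snap('w9')
im,d=viewer.grab_frame("side");cv2.imwrite("pics/side9.png",cv2.resize(im[130:300,180:340],None,fx=4,fy=3.5,interpolation=cv2.INTER_CUBIC))
E
```

```text
(no output)
```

View pics/w9.png

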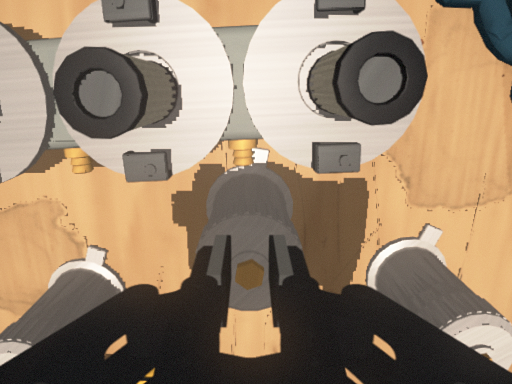

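View pics/side9.png

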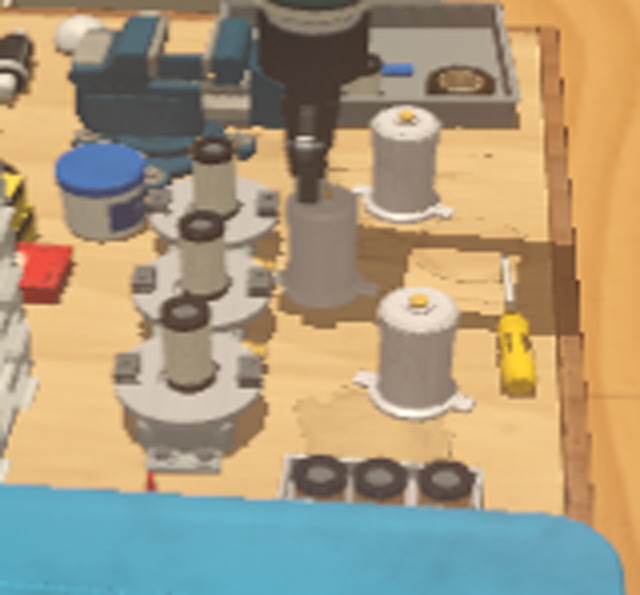

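```bash
python3 - <<'E'
from snap import *
s=ctrl.get_state();print(s['tool_pos'],s['grip_width'])
f=np.load('w9.npz');W=f['W'];d=f['d']
for v,u in [(272,250),(300,255),(250,250),(250,205),(250,295),(180,250),(200,250),(240,225),(245,275),(260,225),(260,275),(290,275),(290,222),(165,260),(330,255)]: print((v,u),W[v,u].round(4),d[v,u].round(3))
E
```

```text
[0.50265153 0.01923763 0.06888651] 0.0009857430531574553
(272, 250) [0.4951 0.0179 0.099 ] 0.154
(300, 255) [0.4766 0.0155 0.0933] 0.165
(250, 250) [0.5029 0.0179 0.0926] 0.158
(250, 205) [0.5088 0.0369 0.1045] 0.145
(250, 295) [ 0.5086 -0.0012  0.1043] 0.146
(180, 250) [0.5177 0.0177 0.0218] 0.222
(200, 250) [0.5179 0.0178 0.0641] 0.181
(240, 225) [0.5126 0.0285 0.1027] 0.146
(245, 275) [0.5123 0.0076 0.1072] 0.142
(260, 225) [0.5126 0.0273 0.1205] 0.129
(260, 275) [0.5122 0.0084 0.1199] 0.13
(290, 275) [0.5054 0.009  0.1296] 0.122
(290, 222) [0.5054 0.0279 0.1295] 0.122
(165, 260) [0.5239 0.0108 0.0048] 0.237
(330, 255) [0.3852 0.0138 0.0008] 0.279
```

```bash
python3 - <<'E'
from snap import *
for n,t in [('w1',[.4954,-.0243,.2721]),('w8',[.42873,.00665,.27668]),('w9',[.5015,.018,.0685]),('w4',[.4225,-.2949,.2484])]:
    f=np.load(n+'.npz');W=f['W'];d=f['d']
    m=(d>.02)&(np.abs(W[...,0]-t[0])<.03)&(np.abs(W[...,1]-t[1])<.07)
    P=W[m]-np.array(t)
    for lo in [-.02,0,.02]:
        pass
    h,e=np.histogram(P[:,2],bins=np.arange(-.07,.1,.01));print(n,dict(zip((e[:-1]*1000).round().astype(int),h)))
    q=P[(P[:,2]>-.005)&(P[:,2]<.03)&(n!='w9')]
    if len(q): print(q.min(0),q.max(0))
E
```

```text
w1 {np.int64(-70): np.int64(0), np.int64(-60): np.int64(0), np.int64(-50): np.int64(0), np.int64(-40): np.int64(0), np.int64(-30): np.int64(0), np.int64(-20): np.int64(0), np.int64(-10): np.int64(0), np.int64(0): np.int64(0), np.int64(10): np.int64(0), np.int64(20): np.int64(8), np.int64(30): np.int64(704), np.int64(40): np.int64(1217), np.int64(50): np.int64(1517), np.int64(60): np.int64(1749), np.int64(70): np.int64(2381), np.int64(80): np.int64(9954)}
[-0.00589785 -0.02982101  0.02957254] [0.00330441 0.03075397 0.02999341]
w8 {np.int64(-70): np.int64(0), np.int64(-60): np.int64(0), np.int64(-50): np.int64(0), np.int64(-40): np.int64(0), np.int64(-30): np.int64(0), np.int64(-20): np.int64(0), np.int64(-10): np.int64(0), np.int64(0): np.int64(0), np.int64(10): np.int64(0), np.int64(20): np.int64(0), np.int64(30): np.int64(90), np.int64(40): np.int64(1212), np.int64(50): np.int64(1730), np.int64(60): np.int64(2060), np.int64(70): np.int64(1660), np.int64(80): np.int64(4331)}
w9 {np.int64(-70): np.int64(9032), np.int64(-60): np.int64(422), np.int64(-50): np.int64(348), np.int64(-40): 
[... 201 characters left out ...]
30): np.int64(1258), np.int64(40): np.int64(916), np.int64(50): np.int64(935), np.int64(60): np.int64(1710), np.int64(70): np.int64(4817), np.int64(80): np.int64(7889)}
w4 {np.int64(-70): np.int64(0), np.int64(-60): np.int64(0), np.int64(-50): np.int64(0), np.int64(-40): np.int64(0), np.int64(-30): np.int64(0), np.int64(-20): np.int64(0), np.int64(-10): np.int64(0), np.int64(0): np.int64(0), np.int64(10): np.int64(0), np.int64(20): np.int64(4), np.int64(30): np.int64(711), np.int64(40): np.int64(1209), np.int64(50): np.int64(1518), np.int64(60): np.int64(1760), np.int64(70): np.int64(2364), np.int64(80): np.int64(9944)}
[-0.00561147 -0.02969903  0.02924947] [0.00335131 0.03085559 0.02994273]
```

Request:
{"api": "servo_tool", "payload": {"moves": [{"hand": 1, "x": 0, "y": 0, "z": 0.5, "twist": 0}, {"hand": 0.5, "x": 0, "y": 0, "z": 1, "twist": 0}, {"hand": -0.8, "x": -0.5, "y": 0, "z": 1, "twist": 0}, {"hand": -0.8, "x": -0.5, "y": 0, "z": 1, "twist": 0}, {"hand": -0.8, "x": -0.5, "y": 0, "z": 1, "twist": 0}, {"hand": -0.8, "x": -0.5, "y": 0, "z": 0, "twist": 0}, {"hand": -0.8, "x": 0, "y": 0, "z": 0, "twist": 0}]}}

```text
time: 40.15
tool_pos: [0.4439, 0.0181, 0.1766]
eef_rot: [[-1.0, 0.001, -0.002], [0.002, -0.0, -1.0], [-0.001, -1.0, 0.0]]
force: [0.3, 0.0, 0.5]
grip_width: 0.0764
```

```bash
python3 - <<'E'
from ears import *
s=ctrl.get_state();print(s['tool_pos'],s['time'],s['q'].round(1),s['grip_width'])
im,d,W=snap('w10')
blobs(W,d,.08,.105,.35,.53,-.2,.3,nm='bowl')
blobs(W,d,.095,.105,.35,.53,-.2,.3,20,nm='nut')
ears(W,im,d,.4935,.0182)
E
```

```text
[0.443893   0.01814374 0.17657657] 40.15 [ -6.6   9.6 107.2   0.   63.1  83.5] 0.07637973615293135
bowl [498.  90.] 747 mean [ 0.5176 -0.1673  0.0852] circ 0.5127 -0.1655 0.0186
bowl [250. 120.] 4035 mean [0.4943 0.0185 0.0932] circ 0.4932 0.0185 0.0268
bowl [465. 105.] 487 mean [ 0.5065 -0.1373  0.095 ] circ 0.507 -0.1432 0.0246
bowl [401. 191.] 3472 mean [ 0.4405 -0.0987  0.0924] circ 0.4376 -0.102 0.0268
bowl [ 93. 212.] 3312 mean [0.4235 0.1426 0.0925] circ 0.4204 0.146 0.027
nut [455. 105.] 265 mean [ 0.5066 -0.1261  0.1008] circ 0.5079 -0.1291 0.0105
nut [250. 123.] 561 mean [0.4933 0.0185 0.0977] circ 0.4931 0.0182 0.0102
nut [407. 196.] 456 mean [ 0.4387 -0.1012  0.0977] circ 0.4377 -0.1024 0.0105
nut [ 88. 217.] 455 mean [0.4215 0.1449 0.0977] circ 0.4208 0.146 0.0107
   ear [257.  74.] 161 [0.529 0.012 0.006] ang -9.8 r 0.0361
```

View pics/w10.png

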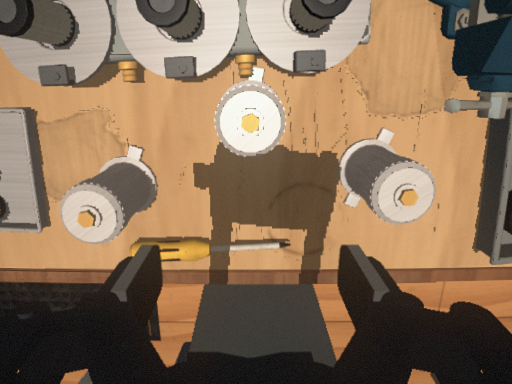

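Request:
{"api": "servo_tool", "payload": {"moves": [{"hand": -0.8, "x": 1, "y": 0.01, "z": 0, "twist": 0}, {"hand": -0.8, "x": 0.97, "y": 0, "z": -1, "twist": 0}, {"hand": -0.8, "x": 0, "y": 0, "z": -1, "twist": 0}, {"hand": -0.8, "x": 0, "y": 0, "z": -1, "twist": 0}, {"hand": -0.8, "x": 0, "y": 0, "z": -1, "twist": 0}, {"hand": -0.8, "x": 0, "y": 0, "z": -1, "twist": 0}, {"hand": -0.8, "x": 0, "y": 0, "z": -0.6, "twist": 0}, {"hand": -0.8, "x": 0, "y": 0, "z": 0, "twist": 0}]}}

```text
time: 41.0
tool_pos: [0.4922, 0.0185, 0.0328]
eef_rot: [[-1.0, -0.006, -0.002], [0.002, 0.001, -1.0], [0.006, -1.0, -0.001]]
force: [0.3, 0.3, 0.4]
grip_width: 0.0771
```

Request:
{"api": "servo_tool", "payload": {"moves": [{"hand": 1, "x": 0, "y": 0, "z": 0, "twist": 0}, {"hand": 1, "x": 0, "y": 0, "z": 0, "twist": 0}, {"hand": 1, "x": 0, "y": 0, "z": 0, "twist": 0}, {"hand": 1, "x": 0, "y": 0, "z": 0, "twist": 0}]}}

```text
time: 41.4
tool_pos: [0.4949, 0.0183, 0.0365]
eef_rot: [[-1.0, 0.002, -0.002], [0.002, -0.0, -1.0], [-0.002, -1.0, 0.0]]
force: [0.7, 0.1, -1.0]
grip_width: 0.0508
```

Request:
{"api": "servo_tool", "payload": {"moves": [{"hand": 1, "x": 0, "y": 0, "z": 1, "twist": 0}, {"hand": 1, "x": 0, "y": 0, "z": 1, "twist": 1}, {"hand": 1, "x": 0, "y": 0, "z": 1, "twist": 1}, {"hand": 1, "x": 0, "y": 0, "z": 1, "twist": 1}, {"hand": 1, "x": 0, "y": 0, "z": 1, "twist": 1}, {"hand": 1, "x": 0.5, "y": 0.4, "z": 0.4, "twist": 1}, {"hand": 1, "x": 0.5, "y": 0.4, "z": 0, "twist": 1}, {"hand": 1, "x": 0.5, "y": 0.4, "z": 0, "twist": 1}]}}

```text
time: 42.2
tool_pos: [0.5323, 0.0486, 0.1718]
eef_rot: [[-0.818, 0.002, 0.575], [-0.575, 0.0, -0.818], [-0.001, -1.0, 0.001]]
force: [0.6, -0.8, -1.8]
grip_width: 0.0508
```

Request:
{"api": "servo_tool", "payload": {"moves": [{"hand": 1, "x": 0.5, "y": 0.4, "z": 0, "twist": 1}, {"hand": 1, "x": 0.5, "y": 0.4, "z": 0, "twist": 1}, {"hand": 1, "x": 0.5, "y": 0.3, "z": 0, "twist": 1}, {"hand": 1, "x": 0.15, "y": 0, "z": 0, "twist": 1}, {"hand": 1, "x": 0, "y": 0, "z": 0, "twist": 1}, {"hand": 1, "x": 0, "y": 0, "z": 0, "twist": 1}, {"hand": 1, "x": 0, "y": 0, "z": 0, "twist": 1}, {"hand": 1, "x": 0, "y": 0, "z": 0, "twist": 0.5}]}}

```text
time: 43.0
tool_pos: [0.5725, 0.0759, 0.1709]
eef_rot: [[-0.3, -0.0, 0.954], [-0.954, 0.0, -0.3], [0.0, -1.0, -0.0]]
force: [-0.1, -0.3, -2.3]
grip_width: 0.0505
```

```bash
python3 - <<'E'
from ears import *
s=ctrl.get_state();print(s['tool_pos'],s['time'],s['q'].round(1),s['grip_width'],s['eef_rot'].round(3))
im,d,W=snap('w11')
E
```

```text
[0.57254756 0.07587176 0.1708597 ] 43.0 [ 0.7 20.8 91.9  0.  67.4 18.1] 0.050458322956109886 [[-0.3   -0.     0.954]
 [-0.954  0.    -0.3  ]
 [ 0.    -1.    -0.   ]]
```

View pics/w11.png

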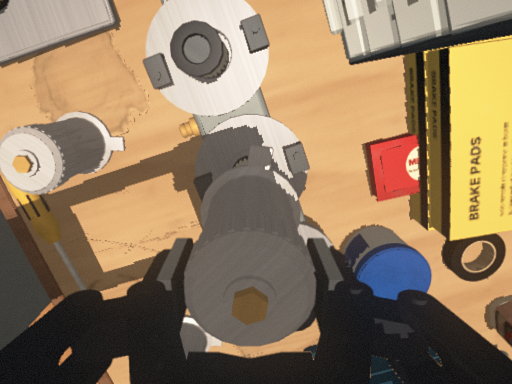

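```bash
cat > inhand.py <<'E'
from ears import *
import sys
tag=sys.argv[1]
f=np.load(tag+'.npz') if len(sys.argv)>2 else None
s=ctrl.get_state(); t=s['tool_pos']
print(t.round(4),s['time'])
if f is None: im,d,W=snap(tag)
else: im,d,W=f['im'],f['d'],f['W']
rim=t[2]-.0365
blobs(W,d,rim+.085,rim+.0955,t[0]-.06,t[0]+.06,t[1]-.06,t[1]+.06,500,'head')
m=(im[...,2].astype(int)-im[...,0]>45)&(np.abs(W[...,2]-rim-.098)<.006)&(np.hypot(W[...,0]-t[0],W[...,1]-t[1])<.04)
P=W[m]; print('nut',m.sum(),P.mean(0).round(4),cv2.minEnclosingCircle(P[:,:2].astype(np.float32)))
E
python3 inhand.py w11 x
python3 - <<'E'
from snap import *
f=np.load('w11.npz');W=f['W'];d=f['d']
blobs(W,d,.05,.06,.5,.65,-.1,.3,100,'keep')
blobs(W,d,.1,.112,.5,.65,-.1,.3,100,'cart')
E
```

```text
[0.5725 0.0759 0.1709] 43.05
head [250. 282.] 12163 mean [0.5745 0.0798 0.2266] circ 0.5755 0.0826 0.0391
nut 1019 [0.5732 0.075  0.2338] ((0.5664618015289307, 0.07643957436084747), 0.033368438482284546)
keep [255.  33.] 726 mean [0.611  0.1831 0.0551] circ 0.611 0.1831 0.0141
keep [157.  71.] 676 mean [0.5296 0.1799 0.0552] circ 0.5292 0.1802 0.0146
keep [297. 158.] 541 mean [0.6155 0.079  0.0552] circ 0.6154 0.0785 0.014
keep [202. 185.] 283 mean [0.5323 0.0809 0.0548] circ 0.5332 0.0774 0.0122
cart [196.  48.] 2328 mean [0.5702 0.179  0.1062] circ 0.5703 0.179 0.0171
cart [307. 321.] 150 mean [ 0.5857 -0.0396  0.1069] circ 0.5839 -0.0372 0.012
```

Request:
{"api": "servo_tool", "payload": {"moves": [{"hand": 1, "x": 0.05, "y": 0.04, "z": -0.5, "twist": 0}, {"hand": 1, "x": 0, "y": 0, "z": -0.5, "twist": 0}, {"hand": 1, "x": 0, "y": 0, "z": -0.5, "twist": 0}, {"hand": 1, "x": 0, "y": 0, "z": -0.5, "twist": 0}, {"hand": 1, "x": 0, "y": 0, "z": -0.5, "twist": 0}, {"hand": 1, "x": 0, "y": 0, "z": -0.5, "twist": 0}, {"hand": 1, "x": 0, "y": 0, "z": 0, "twist": 0}]}}

```text
time: 43.75
tool_pos: [0.5725, 0.0767, 0.0934]
eef_rot: [[-0.303, -0.004, 0.953], [-0.953, -0.0, -0.303], [0.001, -1.0, -0.004]]
force: [-0.4, -0.1, -1.4]
grip_width: 0.0505
```

Request:
{"api": "servo_tool", "payload": {"moves": [{"hand": 1, "x": 0, "y": 0, "z": -0.2, "twist": 0}, {"hand": 1, "x": 0, "y": 0, "z": -0.2, "twist": 0}, {"hand": 1, "x": 0, "y": 0, "z": -0.15, "twist": 0}, {"hand": 1, "x": 0, "y": 0, "z": 0, "twist": 0}]}}

```text
time: 44.15
tool_pos: [0.574, 0.0768, 0.0817]
eef_rot: [[-0.303, -0.001, 0.953], [-0.953, 0.0, -0.303], [0.0, -1.0, -0.001]]
force: [-0.2, -0.3, -2.1]
grip_width: 0.0508
```

Request:
{"api": "servo_tool", "payload": {"moves": [{"hand": 1, "x": 0, "y": 0, "z": -0.12, "twist": 0}, {"hand": 1, "x": 0, "y": 0, "z": -0.06, "twist": 0}, {"hand": 1, "x": 0, "y": 0, "z": 0, "twist": 0}]}}

```text
time: 44.45
tool_pos: [0.5747, 0.0768, 0.0785]
eef_rot: [[-0.303, 0.001, 0.953], [-0.953, 0.0, -0.303], [-0.0, -1.0, 0.001]]
force: [-1.2, -0.4, 4.9]
grip_width: 0.0508
```

Request:
{"api": "servo_tool", "payload": {"moves": [{"hand": 1, "x": 0, "y": 0, "z": 0, "twist": -1}, {"hand": 1, "x": 0, "y": 0, "z": 0, "twist": -1}, {"hand": 1, "x": 0, "y": 0, "z": 0, "twist": -1}, {"hand": 1, "x": 0, "y": 0, "z": 0, "twist": -1}, {"hand": 1, "x": 0, "y": 0, "z": 0, "twist": -1}, {"hand": 1, "x": 0, "y": 0, "z": 0, "twist": -1}, {"hand": 1, "x": 0, "y": 0, "z": 0, "twist": 0}]}}

```text
time: 45.15
tool_pos: [0.5746, 0.0768, 0.0784]
eef_rot: [[-0.74, 0.001, 0.673], [-0.673, 0.0, -0.74], [-0.001, -1.0, 0.001]]
force: [-1.3, -0.6, 4.8]
grip_width: 0.0504
```

Request:
{"api": "servo_tool", "payload": {"moves": [{"hand": 1, "x": 0, "y": 0, "z": 0, "twist": -1}, {"hand": 1, "x": 0, "y": 0, "z": 0, "twist": -1}, {"hand": 1, "x": 0, "y": 0, "z": 0, "twist": -1}, {"hand": 1, "x": 0, "y": 0, "z": 0, "twist": -1}, {"hand": 1, "x": 0, "y": 0, "z": 0, "twist": 0}]}}

```text
time: 45.65
tool_pos: [0.5748, 0.077, 0.0785]
eef_rot: [[-0.925, 0.001, 0.38], [-0.38, 0.0, -0.925], [-0.001, -1.0, 0.0]]
force: [-0.4, 0.3, 5.7]
grip_width: 0.0507
```

```bash
python3 - <<'E'
from ears import *
s=ctrl.get_state();print(s['tool_pos'],s['time'],s['force'].round(2),s['moment'].round(3))
im,d,W=snap('w12')
E
```

```text
[0.57477106 0.07698743 0.07845803] 45.65 [-0.35  0.33  5.66] [0.263 0.265 0.046]
```

View pics/w12.png

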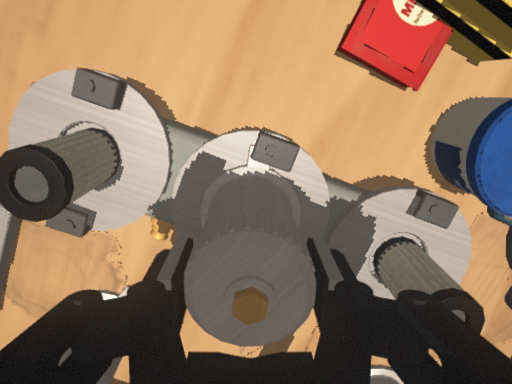

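Request:
{"api": "servo_tool", "payload": {"moves": [{"hand": 1, "x": 0, "y": 0, "z": 0, "twist": -1}, {"hand": 1, "x": 0, "y": 0, "z": 0, "twist": -1}, {"hand": 1, "x": 0, "y": 0, "z": 0, "twist": 0}]}}

```text
time: 46.0
tool_pos: [0.5748, 0.077, 0.0784]
eef_rot: [[-0.977, 0.001, 0.214], [-0.214, 0.0, -0.977], [-0.002, -1.0, -0.0]]
force: [-1.0, 0.5, 5.0]
grip_width: 0.0507
```

```bash
python3 - <<'E'
from ears import *
s=ctrl.get_state();print(s['tool_pos'],s['force'].round(2),s['moment'].round(3),np.degrees(np.arctan2(s['eef_rot'][1,2],s['eef_rot'][0,2])))
E
```

```text
[0.57480039 0.07704443 0.07843187] [-1.01  0.45  5.03] [0.226 0.249 0.053] -77.66535389593136
```

Request:
{"api": "servo_tool", "payload": {"moves": [{"hand": 1, "x": 0, "y": 0, "z": 0, "twist": -0.6}, {"hand": 1, "x": 0, "y": 0, "z": 0, "twist": -0.4}, {"hand": 1, "x": 0, "y": 0, "z": 0, "twist": 0}]}}

```text
time: 46.3
tool_pos: [0.575, 0.0767, 0.0783]
eef_rot: [[-0.991, 0.002, 0.13], [-0.13, -0.0, -0.991], [-0.002, -1.0, 0.0]]
force: [-1.3, -1.1, 5.7]
grip_width: 0.0507
```

```bash
python3 - <<'E'
from ears import *
s=ctrl.get_state();print(s['tool_pos'],s['force'].round(2),s['moment'].round(3),np.degrees(np.arctan2(s['eef_rot'][1,2],s['eef_rot'][0,2])))
E
```

```text
[0.57502663 0.07672714 0.07834062] [-1.33 -1.13  5.74] [-0.046  0.085  0.284] -82.51009859459899
```

Request:
{"api": "servo_tool", "payload": {"moves": [{"hand": 1, "x": 0, "y": 0, "z": 0, "twist": -0.5}, {"hand": 1, "x": 0, "y": 0, "z": 0, "twist": -0.5}, {"hand": 1, "x": 0, "y": 0, "z": 0, "twist": 0}]}}

```text
time: 46.6
tool_pos: [0.5768, 0.0765, 0.0785]
eef_rot: [[-0.999, 0.005, 0.043], [-0.043, -0.001, -0.999], [-0.005, -1.0, 0.001]]
force: [4.3, -1.1, 2.1]
grip_width: 0.0507
```

```bash
python3 - <<'E'
from ears import *
s=ctrl.get_state();print(s['tool_pos'],s['force'].round(2),s['moment'].round(3),np.degrees(np.arctan2(s['eef_rot'][1,2],s['eef_rot'][0,2])))
E
```

```text
[0.5768345  0.07652114 0.07850236] [ 4.32 -1.15  2.07] [-0.406 -0.824  0.235] -87.51030305596286
```

Request:
{"api": "servo_tool", "payload": {"moves": [{"hand": -0.6, "x": 0, "y": 0, "z": 0, "twist": 0}, {"hand": -0.6, "x": 0, "y": 0, "z": 0, "twist": 0}, {"hand": -0.6, "x": 0, "y": 0, "z": 0, "twist": 0}, {"hand": -0.6, "x": 0, "y": 0, "z": 0.8, "twist": 0}, {"hand": -0.6, "x": 0, "y": 0, "z": 1, "twist": 0}, {"hand": -0.6, "x": 0, "y": 0, "z": 1, "twist": 0}, {"hand": -0.6, "x": -0.6, "y": 0.6, "z": 1, "twist": 0}, {"hand": -0.6, "x": -0.9, "y": 0.6, "z": 0.6, "twist": 0}]}}

```text
time: 47.4
tool_pos: [0.5379, 0.107, 0.1891]
eef_rot: [[-0.999, 0.002, 0.041], [-0.041, 0.001, -0.999], [-0.002, -1.0, -0.001]]
force: [0.1, 0.2, -0.1]
grip_width: 0.0684
```

Request:
{"api": "servo_tool", "payload": {"moves": [{"hand": -0.8, "x": -1, "y": 0.5, "z": 0.3, "twist": 0}, {"hand": -0.8, "x": -1, "y": 0.3, "z": 0, "twist": 0}, {"hand": -0.8, "x": -1, "y": 0, "z": 0, "twist": 0}, {"hand": -0.8, "x": 0, "y": 0, "z": 0, "twist": 0}]}}

```text
time: 47.8
tool_pos: [0.457, 0.1271, 0.1944]
eef_rot: [[-0.999, -0.005, 0.043], [-0.043, -0.0, -0.999], [0.005, -1.0, -0.0]]
force: [0.4, -0.6, -0.7]
grip_width: 0.0768
```

```bash
python3 - <<'E'
from ears import *
s=ctrl.get_state();print(s['tool_pos'],s['time'],s['q'].round(1),s['grip_width'])
im,d,W=snap('w13')
blobs(W,d,.08,.105,.35,.53,-.2,.3,nm='bowl')
blobs(W,d,.125,.138,.5,.65,-.1,.3,nm='bowlM')
blobs(W,d,.1,.112,.5,.65,-.1,.3,nm='cart')
ears(W,im,d,.5745,.0768,.042)
ears(W,im,d,.4204,.1460)
E
```

```text
[0.45700439 0.12707094 0.19436709] 47.8 [  7.2  11.1 102.3   0.   66.9  94.7] 0.07677021117551486
bowl [496. 211.] 1668 mean [ 0.4385 -0.0875  0.0905] circ 0.4377 -0.0998 0.0266
bowl [226. 218.] 2895 mean [0.4235 0.1459 0.0928] circ 0.4203 0.1464 0.0269
bowlM [337.  30.] 4152 mean [0.5666 0.0784 0.1345] circ 0.5723 0.0766 0.027
cart [183.  25.] 2022 mean [0.5698 0.1784 0.1061] circ 0.5697 0.1786 0.0171
cart [478.  30.] 1997 mean [ 0.5778 -0.0289  0.1058] circ 0.5774 -0.0303 0.0179
   ear [307.  71.] 148 [0.5458 0.0811 0.0479] ang 171.6 r 0.029
   ear [243. 159.] 149 [0.4553 0.1345 0.0062] ang -18.3 r 0.0368
```

View pics/w13.png

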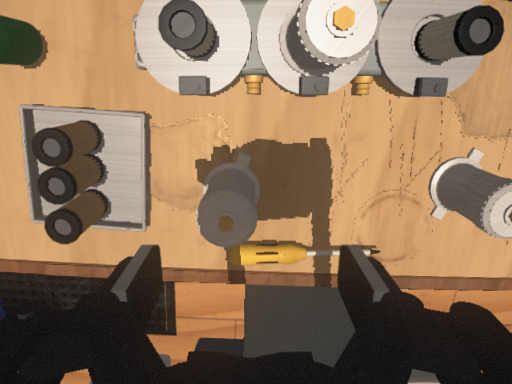

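Request:
{"api": "servo_tool", "payload": {"moves": [{"hand": -0.8, "x": -0.76, "y": 0.38, "z": 0, "twist": 0}, {"hand": -0.8, "x": -0.76, "y": 0.38, "z": -0.5, "twist": 0}, {"hand": -0.8, "x": 0, "y": 0, "z": -1, "twist": 0}, {"hand": -0.8, "x": 0, "y": 0, "z": -0.6, "twist": 0}, {"hand": -0.8, "x": 0, "y": 0, "z": 0, "twist": 0}, {"hand": -0.8, "x": 0, "y": 0, "z": 0, "twist": 0}]}}

```text
time: 48.45
tool_pos: [0.4245, 0.1458, 0.1426]
eef_rot: [[-0.999, -0.0, 0.041], [-0.041, 0.0, -0.999], [0.0, -1.0, -0.0]]
force: [0.1, 0.1, -0.3]
grip_width: 0.0769
```

Request:
{"api": "servo_tool", "payload": {"moves": [{"hand": -0.8, "x": -0.16, "y": 0.02, "z": -0.24, "twist": 0}, {"hand": -0.8, "x": 0, "y": 0, "z": -1, "twist": 0}, {"hand": -0.8, "x": 0, "y": 0, "z": -1, "twist": 0}, {"hand": -0.8, "x": 0, "y": 0, "z": -1, "twist": 0}, {"hand": -0.8, "x": 0, "y": 0, "z": -1, "twist": 0}, {"hand": -0.8, "x": 0, "y": 0, "z": 0, "twist": 0}]}}

```text
time: 49.05
tool_pos: [0.4179, 0.1459, 0.0347]
eef_rot: [[-0.999, -0.004, 0.041], [-0.041, -0.001, -0.999], [0.004, -1.0, 0.0]]
force: [-2.1, -0.9, -0.1]
grip_width: 0.0768
```

Request:
{"api": "servo_tool", "payload": {"moves": [{"hand": 1, "x": 0, "y": 0, "z": 0, "twist": 0}, {"hand": 1, "x": 0, "y": 0, "z": 0, "twist": 0}, {"hand": 1, "x": 0, "y": 0, "z": 0, "twist": 0}, {"hand": 1, "x": 0, "y": 0, "z": 0, "twist": 0}]}}

```text
time: 49.45
tool_pos: [0.4209, 0.1465, 0.038]
eef_rot: [[-0.999, 0.003, 0.042], [-0.042, 0.0, -0.999], [-0.003, -1.0, -0.0]]
force: [-1.8, -0.9, 6.7]
grip_width: 0.0502
```

Request:
{"api": "servo_tool", "payload": {"moves": [{"hand": 1, "x": 0, "y": 0, "z": 1, "twist": 0}, {"hand": 1, "x": 0, "y": 0, "z": 1, "twist": 1}, {"hand": 1, "x": 0, "y": 0, "z": 1, "twist": 1}, {"hand": 1, "x": 0, "y": 0, "z": 1, "twist": 1}, {"hand": 1, "x": 0, "y": 0, "z": 1, "twist": 1}, {"hand": 1, "x": 0.5, "y": 0.1, "z": 0.4, "twist": 1}, {"hand": 1, "x": 0.5, "y": 0.1, "z": 0, "twist": 1}, {"hand": 1, "x": 0.5, "y": 0.1, "z": 0, "twist": 1}]}}

```text
time: 50.25
tool_pos: [0.458, 0.1541, 0.1729]
eef_rot: [[-0.792, 0.002, 0.61], [-0.61, 0.001, -0.792], [-0.002, -1.0, 0.001]]
force: [0.2, 0.2, -2.2]
grip_width: 0.0504
```

Request:
{"api": "servo_tool", "payload": {"moves": [{"hand": 1, "x": 0.5, "y": 0.1, "z": 0, "twist": 1}, {"hand": 1, "x": 0.5, "y": 0.1, "z": 0, "twist": 1}, {"hand": 1, "x": 0.5, "y": 0.1, "z": 0, "twist": 1}, {"hand": 1, "x": 0.5, "y": 0.1, "z": 0, "twist": 1}, {"hand": 1, "x": 0.6, "y": 0.2, "z": 0, "twist": 1}, {"hand": 1, "x": 0.6, "y": 0.2, "z": 0, "twist": 1}, {"hand": 1, "x": 0.6, "y": 0.2, "z": 0, "twist": 1}, {"hand": 1, "x": 0.6, "y": 0.2, "z": 0, "twist": 1}]}}

```text
time: 51.05
tool_pos: [0.5676, 0.1841, 0.172]
eef_rot: [[-0.215, 0.0, 0.977], [-0.977, 0.0, -0.215], [-0.0, -1.0, 0.0]]
force: [-0.6, 0.2, -0.8]
grip_width: 0.0503
```

Request:
{"api": "servo_tool", "payload": {"moves": [{"hand": 1, "x": 0.06, "y": 0, "z": 0, "twist": 1}, {"hand": 1, "x": 0, "y": 0, "z": 0, "twist": 0.3}, {"hand": 1, "x": 0, "y": 0, "z": 0, "twist": 0}]}}

```text
time: 51.35
tool_pos: [0.5682, 0.1838, 0.1717]
eef_rot: [[-0.108, -0.001, 0.994], [-0.994, -0.0, -0.108], [0.0, -1.0, -0.0]]
force: [-1.4, -0.3, -1.5]
grip_width: 0.0503
```

```bash
python3 inhand.py w14
```

```text
[0.5682 0.1838 0.1717] 51.35
head [250. 280.] 12695 mean [0.5696 0.1882 0.2264] circ 0.5699 0.1907 0.0391
nut 1021 [0.5688 0.1838 0.2332] ((0.5621161460876465, 0.18275043368339539), 0.03343736380338669)
```

View pics/w14.png

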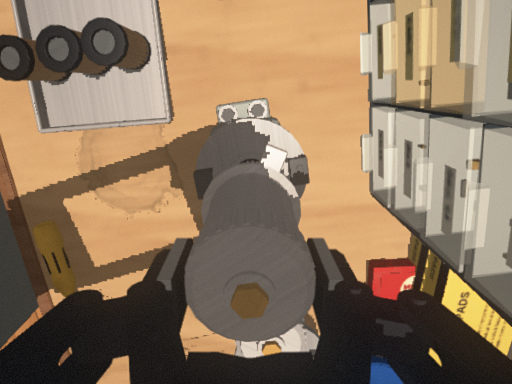

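Request:
{"api": "servo_tool", "payload": {"moves": [{"hand": 1, "x": 0.06, "y": -0.11, "z": -0.5, "twist": 0}, {"hand": 1, "x": 0, "y": 0, "z": -0.5, "twist": 0}, {"hand": 1, "x": 0, "y": 0, "z": -0.5, "twist": 0}, {"hand": 1, "x": 0, "y": 0, "z": -0.5, "twist": 0}, {"hand": 1, "x": 0, "y": 0, "z": -0.5, "twist": 0}, {"hand": 1, "x": 0, "y": 0, "z": -0.5, "twist": 0}, {"hand": 1, "x": 0, "y": 0, "z": 0, "twist": 0}, {"hand": 1, "x": 0, "y": 0, "z": 0, "twist": 0}]}}

```text
time: 52.2
tool_pos: [0.57, 0.1811, 0.0961]
eef_rot: [[-0.106, -0.001, 0.994], [-0.994, -0.0, -0.106], [0.0, -1.0, -0.001]]
force: [0.4, -0.4, -1.6]
grip_width: 0.0505
```

Request:
{"api": "servo_tool", "payload": {"moves": [{"hand": 1, "x": 0, "y": 0, "z": -0.2, "twist": 0}, {"hand": 1, "x": 0, "y": 0, "z": -0.2, "twist": 0}, {"hand": 1, "x": 0, "y": 0, "z": -0.1, "twist": 0}, {"hand": 1, "x": 0, "y": 0, "z": 0, "twist": 0}]}}

```text
time: 52.6
tool_pos: [0.572, 0.1819, 0.0889]
eef_rot: [[-0.106, 0.005, 0.994], [-0.994, 0.001, -0.106], [-0.002, -1.0, 0.005]]
force: [-9.7, -0.9, 31.7]
grip_width: 0.0505
```

Request:
{"api": "servo_tool", "payload": {"moves": [{"hand": 1, "x": 0, "y": 0, "z": 0.5, "twist": 0}, {"hand": 1, "x": 0, "y": 0, "z": 0.5, "twist": 0}, {"hand": 1, "x": 0, "y": 0, "z": 0, "twist": 0}]}}

```text
time: 52.9
tool_pos: [0.5719, 0.1814, 0.111]
eef_rot: [[-0.107, 0.004, 0.994], [-0.994, 0.001, -0.107], [-0.001, -1.0, 0.004]]
force: [0.2, 0.4, -2.1]
grip_width: 0.0508
```

```bash
python3 - <<'E'
from ears import *
f=np.load('w14.npz');W=f['W'];print(W[157,275],W[152,270],W[165,272])
ears(f['W'],f['im'],f['d'],.5688,.1838,.1337)
s=ctrl.get_state();t=s['tool_pos'];print(t,s['force'])
im,d,W=snap('w15')
Z=W[...,2];m=(np.hypot(W[...,0]-t[0],W[...,1]-t[1])<.055)&(Z>.05)&(Z<.10)&(d>0)&(im.min(-1)>60)
ears(W,im,d,.569,.1815,t[2]-.038)
blobs(W,d,.05,.06,.5,.65,.1,.25,50,'keep')
E
```

```text
[0.58750849 0.21597684 0.14077302] [0.58485577 0.21926621 0.14085419] [0.58535245 0.21123658 0.1401782 ]
   ear [273. 157.] 483 [0.5864 0.216  0.14  ] ang 61.3 r 0.0367
[0.57192297 0.18141871 0.11104052] [ 0.21148849  0.44156321 -2.10704127]
   ear [280. 172.] 874 [0.5936 0.2038 0.0797] ang 42.1 r 0.0332
keep [306. 188.] 711 mean [0.6117 0.1849 0.0552] circ 0.611 0.1836 0.014
keep [187. 205.] 821 mean [0.5294 0.181  0.055 ] circ 0.5289 0.1801 0.0141
```

View pics/w15.png

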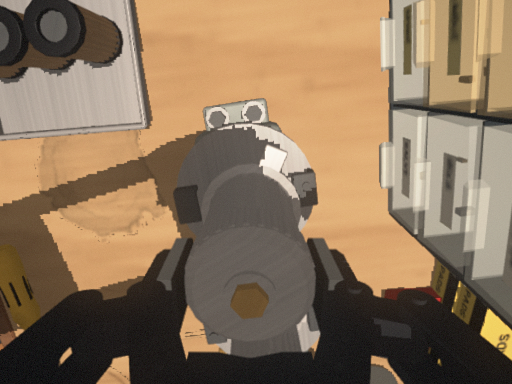

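```bash
python3 - <<'E'
from ears import *
im,d=viewer.grab_frame("side");cv2.imwrite("pics/side15.png",cv2.resize(im[150:300,190:310],None,fx=5,fy=4,interpolation=cv2.INTER_CUBIC));np.savez('side15.npz',im=im,d=d)
im,d=viewer.grab_frame("top");cv2.imwrite("pics/top15.png",cv2.resize(im[100:220,150:310],None,fx=4.5,fy=4.5,interpolation=cv2.INTER_CUBIC))
f=np.load('w15.npz');W=f['W']
for v,u in [(157,275),(152,270),(165,285),(160,265),(168,275),(188,306),(200,250),(180,250)]: print((v,u),W[v,u].round(4),f['im'][v,u])
E
```

```text
(157, 275) [0.5914 0.2134 0.0789] [237 245 250]
(152, 270) [0.5887 0.217  0.0806] [240 248 250]
(165, 285) [0.5999 0.1994 0.043 ] [198 213 225]
(160, 265) [0.5853 0.2124 0.0797] [237 246 251]
(168, 275) [0.5908 0.207  0.0799] [229 239 247]
(188, 306) [0.6117 0.1853 0.0565] [101 109 118]
(200, 250) [0.5754 0.205  0.1286] [79 84 91]
(180, 250) [0.5756 0.2046 0.0922] [82 86 93]
```

View pics/side15.png

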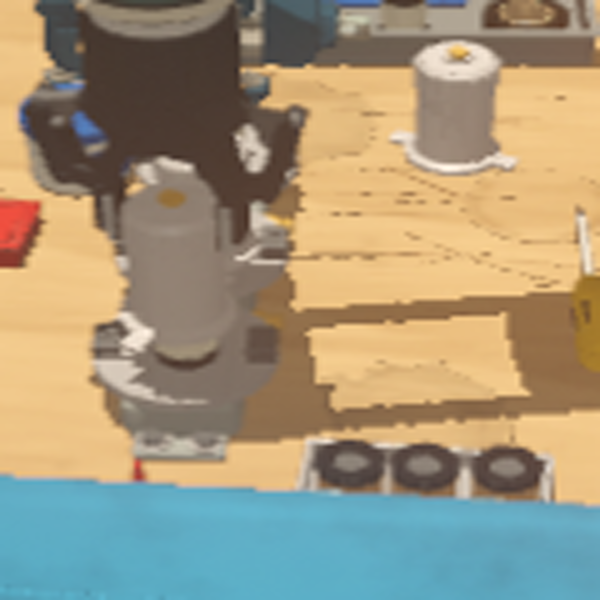

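View pics/top15.png

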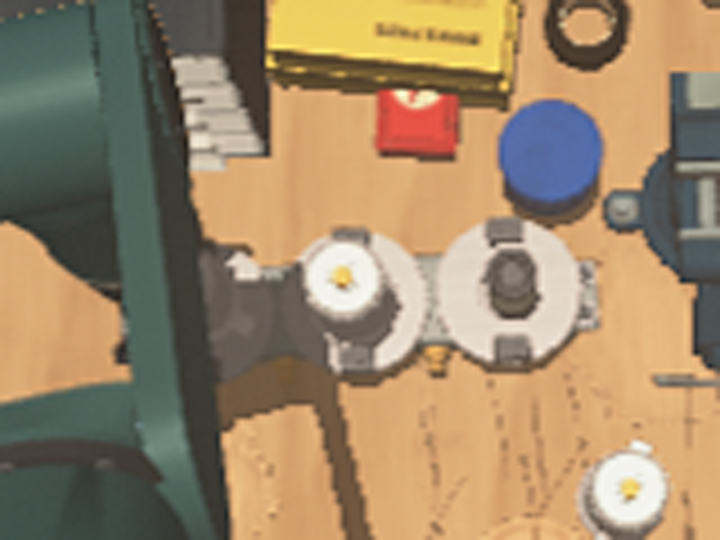

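```bash
python3 - <<'E'
from h import *
f=np.load('side15.npz');im,d=f['im'],f['d'];W=world('side',im,d)
# crop region px: side15 px /5+190, /4+150
m=(np.abs(W[...,0]-.570)<.03)&(np.abs(W[...,1]-.181)<.04)&(d>0)
P=W[m]
for lo in np.arange(.03,.2,.005):
    q=P[(P[:,2]>=lo)&(P[:,2]<lo+.005)]
    if len(q): print(round(lo,3),len(q),q[:,0].min().round(3),q[:,0].max().round(3),'y max',q[:,1].max().round(3), 'mean',q.mean(0).round(3))
g=np.load('w5.npz');print('fitting',g['W'][172,267],g['W'][178,268])
g=np.load('w14.npz');print('handle',g['W'][150,362],g['W'][60,366], g['W'][100,440])
E
```

```text
0.03 6 0.556 0.59 y max 0.196 mean [0.581 0.184 0.034]
0.035 60 0.54 0.599 y max 0.219 mean [0.566 0.194 0.039]
0.04 187 0.54 0.6 y max 0.221 mean [0.564 0.197 0.042]
0.045 16 0.557 0.585 y max 0.199 mean [0.571 0.192 0.048]
0.05 13 0.559 0.585 y max 0.198 mean [0.568 0.193 0.052]
0.055 3 0.566 0.57 y max 0.198 mean [0.568 0.196 0.056]
0.065 2 0.571 0.573 y max 0.21 mean [0.572 0.209 0.069]
0.07 27 0.545 0.598 y max 0.221 mean [0.57  0.206 0.074]
0.075 89 0.545 0.6 y max 0.218 mean [0.572 0.2   0.078]
0.08 38 0.547 0.6 y max 0.208 mean [0.57  0.199 0.082]
0.085 31 0.55 0.6 y max 0.207 mean [0.572 0.2   0.088]
0.09 23 0.55 0.599 y max 0.206 mean [0.573 0.2   0.093]
0.095 31 0.55 0.598 y max 0.208 mean [0.57  0.2   0.097]
0.1 26 0.55 0.598 y max 0.208 mean [0.57  0.199 0.103]
0.105 30 0.55 0.597 y max 0.209 mean [0.572 0.202 0.107]
0.11 30 0.549 0.597 y max 0.208 mean [0.57  0.199 0.112]
0.115 30 0.55 0.593 y max 0.208 mean [0.57  0.2   0.118]
0.12 27 0.55 0.596 y max 0.207 mean [0.572 0.202 0.122]
0.125 31 0.55 0.596 y max 0.208 mean [0.572 0.201 0.127]
0.13 30 0.55 0.595 y max 0.21 m
[... 234 characters left out ...]
.568 0.202 0.152]
0.155 42 0.542 0.6 y max 0.21 mean [0.572 0.201 0.158]
0.16 146 0.541 0.6 y max 0.207 mean [0.572 0.188 0.163]
0.165 61 0.541 0.599 y max 0.207 mean [0.573 0.187 0.167]
0.17 19 0.541 0.6 y max 0.195 mean [0.573 0.183 0.171]
0.175 7 0.54 0.6 y max 0.2 mean [0.56  0.194 0.177]
0.18 6 0.542 0.6 y max 0.2 mean [0.554 0.195 0.182]
0.185 12 0.54 0.599 y max 0.2 mean [0.549 0.193 0.188]
0.19 12 0.54 0.599 y max 0.2 mean [0.554 0.193 0.193]
0.195 6 0.54 0.594 y max 0.198 mean [0.552 0.187 0.197]
fitting [0.53599021 0.12627026 0.02843916] [0.52931644 0.12507873 0.02611305]
handle [0.67582667 0.18890172 0.02102999] [0.68077824 0.2689786  0.02212064] [0.68710642 0.23870846 0.13561962]
```

Request:
{"api": "servo_tool", "payload": {"moves": [{"hand": 1, "x": -0.06, "y": 0, "z": -0.2, "twist": 0.8}, {"hand": 1, "x": 0, "y": 0, "z": -0.2, "twist": 0.8}, {"hand": 1, "x": 0, "y": 0, "z": -0.2, "twist": 0.8}, {"hand": 1, "x": 0, "y": 0, "z": 0, "twist": 0}, {"hand": 1, "x": 0, "y": 0, "z": 0, "twist": 0}]}}

```text
time: 53.55
tool_pos: [0.5682, 0.181, 0.0933]
eef_rot: [[0.101, -0.002, 0.995], [-0.995, -0.0, 0.101], [0.0, -1.0, -0.002]]
force: [-0.3, 0.5, -2.1]
grip_width: 0.0504
```

```bash
cat > st.py <<'E'
from workcell import ctrl
import numpy as np
s=ctrl.get_state();print(s['time'],s['tool_pos'].round(4),'F',s['force'].round(2),'M',s['moment'].round(3),'ang',np.degrees(np.arctan2(s['eef_rot'][1,2],s['eef_rot'][0,2])).round(1),s['grip_width'].round(4))
E
python3 st.py
```

```text
Traceback (most recent call last):
  File "st.py", line 3, in <module>
    s=ctrl.get_state();print(s['time'],s['tool_pos'].round(4),'F',s['force'].round(2),'M',s['moment'].round(3),'ang',np.degrees(np.arctan2(s['eef_rot'][1,2],s['eef_rot'][0,2])).round(1),s['grip_width'].round(4))
                                                                                                                                                                                          ^^^^^^^^^^^^^^^^^^^^^
AttributeError: 'float' object has no attribute 'round'
```

Request:
{"api": "servo_tool", "payload": {"moves": [{"hand": 1, "x": 0, "y": 0, "z": -0.16, "twist": 0}, {"hand": 1, "x": 0, "y": 0, "z": 0, "twist": 0}]}}

```text
time: 53.75
tool_pos: [0.5684, 0.181, 0.0895]
eef_rot: [[0.102, -0.001, 0.995], [-0.995, -0.0, 0.102], [0.0, -1.0, -0.001]]
force: [-0.4, -0.2, -2.0]
grip_width: 0.0504
```

```bash
python3 st.py
```

```text
Traceback (most recent call last):
  File "st.py", line 3, in <module>
    s=ctrl.get_state();print(s['time'],s['tool_pos'].round(4),'F',s['force'].round(2),'M',s['moment'].round(3),'ang',np.degrees(np.arctan2(s['eef_rot'][1,2],s['eef_rot'][0,2])).round(1),s['grip_width'].round(4))
                                                                                                                                                                                          ^^^^^^^^^^^^^^^^^^^^^
AttributeError: 'float' object has no attribute 'round'
```

No contact yet; go on slowly.

Request:
{"api": "servo_tool", "payload": {"moves": [{"hand": 1, "x": 0, "y": 0, "z": -0.12, "twist": 0}, {"hand": 1, "x": 0, "y": 0, "z": 0, "twist": 0}]}}

```text
time: 53.95
tool_pos: [0.5684, 0.181, 0.0867]
eef_rot: [[0.102, -0.001, 0.995], [-0.995, -0.0, 0.102], [0.0, -1.0, -0.001]]
force: [0.2, 0.9, -1.5]
grip_width: 0.0508
```

Request:
{"api": "servo_tool", "payload": {"moves": [{"hand": 1, "x": 0, "y": 0, "z": -0.12, "twist": 0}, {"hand": 1, "x": 0, "y": 0, "z": 0, "twist": 0}]}}

```text
time: 54.15
tool_pos: [0.5685, 0.181, 0.0837]
eef_rot: [[0.102, -0.001, 0.995], [-0.995, -0.0, 0.102], [0.0, -1.0, -0.001]]
force: [-0.1, 0.9, -1.8]
grip_width: 0.0506
```

```bash
sed -i "s/s\['grip_width'\].round(4)/round(s['grip_width'],4)/;s/).round(1),/),/" st.py; python3 st.py
```

```text
54.15 [0.5685 0.181  0.0837] F [-0.14  0.92 -1.8 ] M [ 0.002  0.033 -0.025] ang 5.881930261040144 0.0506
```

Request:
{"api": "servo_tool", "payload": {"moves": [{"hand": 1, "x": 0, "y": 0, "z": -0.12, "twist": 0}, {"hand": 1, "x": 0, "y": 0, "z": 0, "twist": 0}]}}

```text
time: 54.35
tool_pos: [0.5685, 0.181, 0.0807]
eef_rot: [[0.103, -0.001, 0.995], [-0.995, -0.0, 0.103], [0.0, -1.0, -0.001]]
force: [-0.0, -0.5, -1.4]
grip_width: 0.0505
```

Request:
{"api": "servo_tool", "payload": {"moves": [{"hand": 1, "x": 0, "y": 0, "z": -0.06, "twist": 0}, {"hand": 1, "x": 0, "y": 0, "z": 0, "twist": 0}]}}

```text
time: 54.55
tool_pos: [0.5689, 0.1811, 0.08]
eef_rot: [[0.103, 0.0, 0.995], [-0.995, 0.0, 0.103], [0.0, -1.0, 0.0]]
force: [-0.7, -1.0, 3.3]
grip_width: 0.0504
```

Request:
{"api": "servo_tool", "payload": {"moves": [{"hand": 1, "x": 0, "y": 0, "z": 0, "twist": -1}, {"hand": 1, "x": 0, "y": 0, "z": 0, "twist": -1}, {"hand": 1, "x": 0, "y": 0, "z": 0, "twist": -1}, {"hand": 1, "x": 0, "y": 0, "z": 0, "twist": -1}, {"hand": 1, "x": 0, "y": 0, "z": 0, "twist": -1}, {"hand": 1, "x": 0, "y": 0, "z": 0, "twist": -1}, {"hand": 1, "x": 0, "y": 0, "z": 0, "twist": -1}, {"hand": 1, "x": 0, "y": 0, "z": 0, "twist": 0}]}}

```text
time: 55.35
tool_pos: [0.5686, 0.1808, 0.0801]
eef_rot: [[-0.487, -0.0, 0.873], [-0.873, -0.0, -0.487], [0.0, -1.0, 0.0]]
force: [-1.6, -1.5, 5.7]
grip_width: 0.0504
```

```bash
python3 st.py
```

```text
55.35 [0.5686 0.1808 0.0801] F [-1.59 -1.53  5.68] M [-0.138  0.544  0.072] ang -29.145434242401972 0.0504
```

Request:
{"api": "servo_tool", "payload": {"moves": [{"hand": 1, "x": 0, "y": 0, "z": 0, "twist": -1}, {"hand": 1, "x": 0, "y": 0, "z": 0, "twist": -1}, {"hand": 1, "x": 0, "y": 0, "z": 0, "twist": -1}, {"hand": 1, "x": 0, "y": 0, "z": 0, "twist": -1}, {"hand": 1, "x": 0, "y": 0, "z": 0, "twist": 0}]}}

```text
time: 55.85
tool_pos: [0.5686, 0.1811, 0.0801]
eef_rot: [[-0.756, -0.0, 0.655], [-0.655, 0.0, -0.756], [-0.0, -1.0, -0.0]]
force: [-2.8, -1.0, 5.3]
grip_width: 0.0506
```

```bash
python3 st.py
```

```text
55.85 [0.5686 0.1811 0.0801] F [-2.81 -0.98  5.27] M [-0.022  0.518  0.052] ang -49.098296682408005 0.0506
```

Request:
{"api": "servo_tool", "payload": {"moves": [{"hand": 1, "x": 0, "y": 0, "z": 0, "twist": -1}, {"hand": 1, "x": 0, "y": 0, "z": 0, "twist": -1}, {"hand": 1, "x": 0, "y": 0, "z": 0, "twist": -1}, {"hand": 1, "x": 0, "y": 0, "z": 0, "twist": 0}]}}

```text
time: 56.25
tool_pos: [0.5689, 0.1811, 0.0801]
eef_rot: [[-0.9, 0.001, 0.437], [-0.437, 0.0, -0.9], [-0.001, -1.0, 0.0]]
force: [-1.0, -1.0, 6.3]
grip_width: 0.0506
```

```bash
python3 st.py
```

```text
56.25 [0.5689 0.1811 0.0801] F [-1.02 -1.01  6.33] M [-0.06   0.39   0.006] ang -64.09565700392054 0.0506
```

Request:
{"api": "servo_tool", "payload": {"moves": [{"hand": 1, "x": 0, "y": 0, "z": 0, "twist": -0.6}, {"hand": 1, "x": 0, "y": 0, "z": 0, "twist": -0.4}, {"hand": 1, "x": 0, "y": 0, "z": 0, "twist": 0}]}}

```text
time: 56.55
tool_pos: [0.5688, 0.182, 0.08]
eef_rot: [[-0.933, 0.0, 0.359], [-0.359, 0.001, -0.933], [-0.001, -1.0, -0.001]]
force: [-2.1, 2.6, 5.3]
grip_width: 0.0507
```

```bash
python3 st.py
```

```text
56.55 [0.5688 0.182  0.08  ] F [-2.08  2.61  5.31] M [0.887 0.589 0.535] ang -68.95443104382836 0.0507
```

Request:
{"api": "servo_tool", "payload": {"moves": [{"hand": 1, "x": 0, "y": 0, "z": 0, "twist": -0.6}, {"hand": 1, "x": 0, "y": 0, "z": 0, "twist": -0.4}, {"hand": 1, "x": 0, "y": 0, "z": 0, "twist": 0}]}}

```text
time: 56.85
tool_pos: [0.5682, 0.1812, 0.0799]
eef_rot: [[-0.961, -0.001, 0.276], [-0.276, -0.0, -0.961], [0.001, -1.0, -0.0]]
force: [-4.0, 0.5, 7.0]
grip_width: 0.0507
```

```bash
python3 st.py
```

```text
56.85 [0.5682 0.1812 0.0799] F [-4.05  0.5   6.97] M [0.087 0.716 0.244] ang -73.95569271663797 0.0507
```

Request:
{"api": "servo_tool", "payload": {"moves": [{"hand": -0.6, "x": 0, "y": 0, "z": 0, "twist": 0}, {"hand": -0.6, "x": 0, "y": 0, "z": 0, "twist": 0}, {"hand": -0.6, "x": 0, "y": 0, "z": 0, "twist": 0}, {"hand": -0.6, "x": 0, "y": 0, "z": 0.8, "twist": 0}, {"hand": -0.6, "x": 0, "y": 0, "z": 1, "twist": 0}, {"hand": -0.6, "x": 0, "y": 0, "z": 1, "twist": 0}, {"hand": -0.6, "x": -0.6, "y": -0.6, "z": 1, "twist": 0}, {"hand": -0.6, "x": -0.9, "y": -0.9, "z": 1, "twist": 0}]}}

```text
time: 57.65
tool_pos: [0.5322, 0.1438, 0.2004]
eef_rot: [[-0.961, 0.002, 0.275], [-0.275, 0.0, -0.961], [-0.002, -1.0, 0.0]]
force: [0.0, -0.4, 0.1]
grip_width: 0.0682
```

Request:
{"api": "servo_tool", "payload": {"moves": [{"hand": -0.8, "x": -0.9, "y": -1, "z": 0.5, "twist": 0}, {"hand": -0.8, "x": -0.9, "y": -1, "z": 0, "twist": 0}, {"hand": -0.8, "x": -0.9, "y": -1, "z": 0, "twist": 0}, {"hand": -0.8, "x": -0.9, "y": -1, "z": 0, "twist": 0}, {"hand": -0.8, "x": 0, "y": -1, "z": 0, "twist": 0}, {"hand": -0.8, "x": 0, "y": -1, "z": 0, "twist": 0}, {"hand": -0.8, "x": 0, "y": -1, "z": 0, "twist": 0}, {"hand": -0.8, "x": 0, "y": 0, "z": 0, "twist": 0}]}}

```text
time: 58.45
tool_pos: [0.4417, -0.0339, 0.2122]
eef_rot: [[-0.962, 0.001, 0.272], [-0.272, -0.001, -0.962], [-0.001, -1.0, 0.001]]
force: [0.6, 0.1, -0.4]
grip_width: 0.0771
```

```bash
python3 st.py; python3 - <<'E'
from ears import *
im,d,W=snap('w16')
blobs(W,d,.085,.105,.35,.48,-.2,.1,nm='bowl')
blobs(W,d,.1,.112,.5,.65,-.1,.3,nm='cart')
blobs(W,d,.05,.06,.5,.65,-.1,.3,nm='keep')
ears(W,im,d,.4377,-.1024)
blobs(W,d,.125,.138,.5,.65,-.1,.3,nm='bowls placed')
E
```

```text
58.45 [ 0.4417 -0.0339  0.2122] F [ 0.63  0.08 -0.38] M [-0.026  0.035 -0.004] ang -74.23587309564584 0.0771
bowl [322. 198.] 2607 mean [ 0.4393 -0.1007  0.0931] circ 0.4376 -0.1024 0.0268
cart [296.  13.] 1157 mean [ 0.5726 -0.0318  0.1058] circ 0.5778 -0.0305 0.017
keep [44. 10.] 522 mean [0.5286 0.1785 0.0552] circ 0.5282 0.1789 0.0137
keep [177.  14.] 267 mean [0.5548 0.064  0.053 ] circ 0.5603 0.0702 0.0234
keep [160.  36.] 533 mean [0.5334 0.0744 0.0552] circ 0.5336 0.0748 0.0139
keep [274.  63.] 500 mean [ 0.5382 -0.0296  0.0552] circ 0.5381 -0.0297 0.0139
   ear [328. 150.] 125 [ 0.4716 -0.1157  0.0059] ang -21.4 r 0.0364
   ear [285. 200.] 119 [ 0.4038 -0.0872  0.0062] ang 155.8 r 0.0372
```

View pics/w16.png

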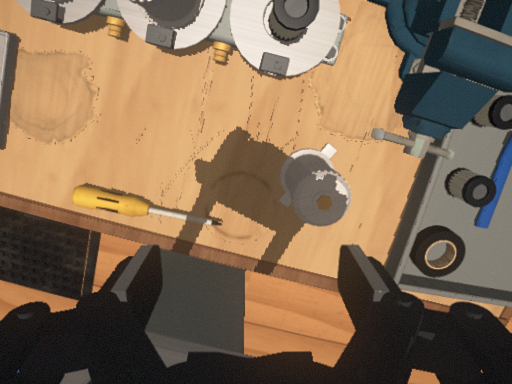

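Request:
{"api": "servo_tool", "payload": {"moves": [{"hand": -0.8, "x": -0.06, "y": -0.9, "z": 0, "twist": 0}, {"hand": -0.8, "x": -0.06, "y": -0.9, "z": 0, "twist": 0}, {"hand": -0.8, "x": -0.04, "y": -0.92, "z": -1, "twist": 0}, {"hand": -0.8, "x": 0, "y": 0, "z": -1, "twist": 0}, {"hand": -0.8, "x": 0, "y": 0, "z": -1, "twist": 0}, {"hand": -0.8, "x": 0, "y": 0, "z": 0, "twist": 0}, {"hand": -0.8, "x": 0, "y": 0, "z": 0, "twist": 0}]}}

```text
time: 59.2
tool_pos: [0.4371, -0.0987, 0.1371]
eef_rot: [[-0.962, -0.001, 0.275], [-0.275, 0.001, -0.962], [0.001, -1.0, -0.001]]
force: [-0.2, 0.1, -0.6]
grip_width: 0.0765
```

Request:
{"api": "servo_tool", "payload": {"moves": [{"hand": -0.8, "x": 0.03, "y": -0.13, "z": 0, "twist": 0}, {"hand": -0.8, "x": 0, "y": 0, "z": -1, "twist": 0}, {"hand": -0.8, "x": 0, "y": 0, "z": -1, "twist": 0}, {"hand": -0.8, "x": 0, "y": 0, "z": -1, "twist": 0}, {"hand": -0.8, "x": 0, "y": 0, "z": -1, "twist": 0}, {"hand": -0.8, "x": 0, "y": 0, "z": 0, "twist": 0}]}}

```text
time: 59.8
tool_pos: [0.4372, -0.1023, 0.0359]
eef_rot: [[-0.962, -0.003, 0.274], [-0.274, 0.001, -0.962], [0.002, -1.0, -0.002]]
force: [-0.4, -0.2, 0.4]
grip_width: 0.0766
```

Request:
{"api": "servo_tool", "payload": {"moves": [{"hand": 1, "x": 0, "y": 0, "z": 0, "twist": 0}, {"hand": 1, "x": 0, "y": 0, "z": 0, "twist": 0}, {"hand": 1, "x": 0, "y": 0, "z": 0, "twist": 0}, {"hand": 1, "x": 0, "y": 0, "z": 0, "twist": 0}]}}

```text
time: 60.2
tool_pos: [0.4394, -0.1031, 0.0388]
eef_rot: [[-0.962, 0.003, 0.274], [-0.274, -0.001, -0.962], [-0.003, -1.0, 0.002]]
force: [-1.3, 1.1, 7.0]
grip_width: 0.0509
```

Request:
{"api": "servo_tool", "payload": {"moves": [{"hand": 1, "x": 0, "y": 0, "z": 1, "twist": 0}, {"hand": 1, "x": 0, "y": 0, "z": 1, "twist": 1}, {"hand": 1, "x": 0, "y": 0, "z": 1, "twist": 1}, {"hand": 1, "x": 0, "y": 0, "z": 1, "twist": 1}, {"hand": 1, "x": 0, "y": 0, "z": 1, "twist": 1}, {"hand": 1, "x": 0, "y": 0.6, "z": 0.6, "twist": 1}, {"hand": 1, "x": 0.4, "y": 0.6, "z": 0, "twist": 1}, {"hand": 1, "x": 0.4, "y": 0.6, "z": 0, "twist": 1}]}}

```text
time: 61.0
tool_pos: [0.4586, -0.0574, 0.1789]
eef_rot: [[-0.628, 0.003, 0.778], [-0.778, -0.001, -0.628], [-0.001, -1.0, 0.003]]
force: [-0.1, 0.6, -2.9]
grip_width: 0.0504
```

Request:
{"api": "servo_tool", "payload": {"moves": [{"hand": 1, "x": 0.5, "y": 0.6, "z": 0, "twist": 1}, {"hand": 1, "x": 0.5, "y": 0.4, "z": 0, "twist": 1}, {"hand": 1, "x": 0.5, "y": 0.2, "z": 0, "twist": 1}, {"hand": 1, "x": 0.5, "y": 0, "z": 0, "twist": 1}, {"hand": 1, "x": 0.5, "y": 0, "z": 0, "twist": 1}, {"hand": 1, "x": 0.5, "y": 0, "z": 0, "twist": 1}, {"hand": 1, "x": 0.5, "y": 0, "z": 0, "twist": 1}, {"hand": 1, "x": 0.5, "y": 0, "z": 0, "twist": 1}]}}

```text
time: 61.8
tool_pos: [0.5584, -0.0276, 0.178]
eef_rot: [[0.019, 0.001, 1.0], [-1.0, -0.0, 0.019], [0.0, -1.0, 0.001]]
force: [0.6, 0.2, -2.8]
grip_width: 0.0505
```

Request:
{"api": "servo_tool", "payload": {"moves": [{"hand": 1, "x": 0.4, "y": 0, "z": 0, "twist": 1}, {"hand": 1, "x": 0.3, "y": 0, "z": 0, "twist": 1}, {"hand": 1, "x": 0, "y": 0, "z": 0, "twist": 1}, {"hand": 1, "x": 0, "y": 0, "z": 0, "twist": 0.6}, {"hand": 1, "x": 0, "y": 0, "z": 0, "twist": 0}, {"hand": 1, "x": 0, "y": 0, "z": 0, "twist": 0}]}}

```text
time: 62.4
tool_pos: [0.5754, -0.0277, 0.1777]
eef_rot: [[0.322, 0.001, 0.947], [-0.947, -0.0, 0.322], [0.0, -1.0, 0.001]]
force: [0.5, -0.9, -2.6]
grip_width: 0.0508
```

```bash
python3 inhand.py w17; python3 st.py; python3 - <<'E'
from ears import *
f=np.load('w17.npz');t=ctrl.get_state()['tool_pos']
ears(f['W'],f['im'],f['d'],t[0],t[1],t[2]-.0385)
blobs(f['W'],f['d'],.05,.06,.5,.65,-.1,.3,50,'keep')
E
```

```text
[ 0.5754 -0.0277  0.1777] 62.4
head [249. 281.] 12460 mean [ 0.5754 -0.0246  0.2317] circ 0.5741 -0.0209 0.039
nut 996 [ 0.5768 -0.0285  0.2383] ((0.5703297853469849, -0.031146608293056488), 0.03320876136422157)
62.45 [ 0.5754 -0.0276  0.1775] F [-0.9   0.86 -2.4 ] M [ 0.035  0.018 -0.049] ang 18.814686158536 0.0503
   ear [287. 167.] 412 [0.5887 0.0058 0.1447] ang 68.3 r 0.036
keep [240.  38.] 670 mean [0.5336 0.075  0.0552] circ 0.5335 0.0751 0.014
keep [264.  70.] 144 mean [0.5597 0.0578 0.0518] circ 0.5628 0.0612 0.0205
keep [339.  72.] 421 mean [0.6177 0.0764 0.0551] circ 0.6153 0.0781 0.0142
keep [207. 162.] 523 mean [ 0.5382 -0.0291  0.0551] circ 0.5382 -0.0297 0.0141
keep [252. 162.] 55 mean [ 0.5753 -0.0163  0.0548] circ 0.5753 -0.0171 0.0089
keep [299. 187.] 356 mean [ 0.6213 -0.024   0.0552] circ 0.6214 -0.0259 0.0129
keep [311. 214.] 119 mean [ 0.6404 -0.0442  0.0564] circ 0.6427 -0.0468 0.0179
```

View pics/w17.png

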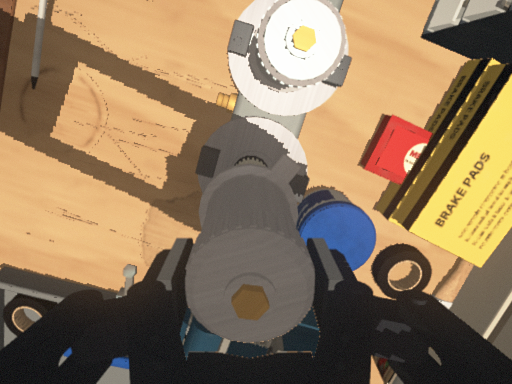

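Request:
{"api": "servo_tool", "payload": {"moves": [{"hand": 1, "x": 0.11, "y": -0.04, "z": -0.5, "twist": 0}, {"hand": 1, "x": 0, "y": 0, "z": -0.5, "twist": 0}, {"hand": 1, "x": 0, "y": 0, "z": -0.5, "twist": 0}, {"hand": 1, "x": 0, "y": 0, "z": -0.5, "twist": 0}, {"hand": 1, "x": 0, "y": 0, "z": -0.5, "twist": 0}, {"hand": 1, "x": 0, "y": 0, "z": -0.5, "twist": 0}, {"hand": 1, "x": 0, "y": 0, "z": 0, "twist": 0}, {"hand": 1, "x": 0, "y": 0, "z": 0, "twist": 0}]}}

```text
time: 63.25
tool_pos: [0.578, -0.0287, 0.1016]
eef_rot: [[0.324, -0.001, 0.946], [-0.946, 0.0, 0.324], [-0.0, -1.0, -0.001]]
force: [-0.2, 0.2, -1.9]
grip_width: 0.0508
```

Request:
{"api": "servo_tool", "payload": {"moves": [{"hand": 1, "x": 0, "y": 0, "z": -0.16, "twist": 0}, {"hand": 1, "x": 0, "y": 0, "z": -0.16, "twist": 0}, {"hand": 1, "x": 0, "y": 0, "z": 0, "twist": 0}]}}

```text
time: 63.55
tool_pos: [0.578, -0.0286, 0.0938]
eef_rot: [[0.324, -0.0, 0.946], [-0.946, 0.0, 0.324], [-0.0, -1.0, -0.0]]
force: [-0.2, 0.1, -2.1]
grip_width: 0.0504
```

Request:
{"api": "servo_tool", "payload": {"moves": [{"hand": 1, "x": 0, "y": 0, "z": -0.12, "twist": 0}, {"hand": 1, "x": 0, "y": 0, "z": 0, "twist": 0}]}}

```text
time: 63.75
tool_pos: [0.578, -0.0286, 0.0908]
eef_rot: [[0.324, -0.0, 0.946], [-0.946, 0.0, 0.324], [-0.0, -1.0, -0.0]]
force: [-0.4, -0.2, -1.6]
grip_width: 0.0504
```

Request:
{"api": "servo_tool", "payload": {"moves": [{"hand": 1, "x": 0, "y": 0, "z": -0.12, "twist": 0}, {"hand": 1, "x": 0, "y": 0, "z": 0, "twist": 0}, {"hand": 1, "x": 0, "y": 0, "z": -0.12, "twist": 0}, {"hand": 1, "x": 0, "y": 0, "z": 0, "twist": 0}]}}

```text
time: 64.15
tool_pos: [0.5779, -0.0286, 0.0846]
eef_rot: [[0.324, -0.001, 0.946], [-0.946, 0.0, 0.324], [-0.0, -1.0, -0.001]]
force: [0.6, 0.0, -2.3]
grip_width: 0.0506
```

Request:
{"api": "servo_tool", "payload": {"moves": [{"hand": 1, "x": 0, "y": 0, "z": -0.12, "twist": 0}, {"hand": 1, "x": 0, "y": 0, "z": 0, "twist": 0}, {"hand": 1, "x": 0, "y": 0, "z": -0.08, "twist": 0}, {"hand": 1, "x": 0, "y": 0, "z": 0, "twist": 0}]}}

```text
time: 64.55
tool_pos: [0.5783, -0.0289, 0.0809]
eef_rot: [[0.324, 0.0, 0.946], [-0.946, -0.0, 0.324], [0.0, -1.0, 0.0]]
force: [-2.7, -0.2, 6.4]
grip_width: 0.0506
```

Request:
{"api": "servo_tool", "payload": {"moves": [{"hand": 1, "x": 0, "y": 0, "z": 0, "twist": -1}, {"hand": 1, "x": 0, "y": 0, "z": 0, "twist": -1}, {"hand": 1, "x": 0, "y": 0, "z": 0, "twist": -1}, {"hand": 1, "x": 0, "y": 0, "z": 0, "twist": -1}, {"hand": 1, "x": 0, "y": 0, "z": 0, "twist": -1}, {"hand": 1, "x": 0, "y": 0, "z": 0, "twist": -1}, {"hand": 1, "x": 0, "y": 0, "z": 0, "twist": -1}, {"hand": 1, "x": 0, "y": 0, "z": 0, "twist": 0}]}}

```text
time: 65.35
tool_pos: [0.5797, -0.0287, 0.0809]
eef_rot: [[-0.278, 0.003, 0.961], [-0.961, -0.0, -0.278], [-0.001, -1.0, 0.003]]
force: [0.9, 1.0, 2.1]
grip_width: 0.0503
```

```bash
python3 st.py
```

```text
65.35 [ 0.5797 -0.0287  0.0809] F [0.86 0.97 2.14] M [ 0.008 -0.371  0.036] ang -16.15414234652067 0.0503
```

Request:
{"api": "servo_tool", "payload": {"moves": [{"hand": 1, "x": 0, "y": 0, "z": 0, "twist": -1}, {"hand": 1, "x": 0, "y": 0, "z": 0, "twist": -1}, {"hand": 1, "x": 0, "y": 0, "z": 0, "twist": -1}, {"hand": 1, "x": 0, "y": 0, "z": 0, "twist": -1}, {"hand": 1, "x": 0, "y": 0, "z": 0, "twist": 0}]}}

```text
time: 65.85
tool_pos: [0.5798, -0.0289, 0.0809]
eef_rot: [[-0.588, 0.003, 0.809], [-0.809, -0.0, -0.588], [-0.001, -1.0, 0.003]]
force: [2.0, 0.6, 3.1]
grip_width: 0.0508
```

```bash
python3 st.py
```

```text
65.85 [ 0.5798 -0.0289  0.0809] F [2.03 0.58 3.05] M [-0.071 -0.595  0.004] ang -36.029913975831114 0.0508
```

Request:
{"api": "servo_tool", "payload": {"moves": [{"hand": 1, "x": 0, "y": 0, "z": 0, "twist": -1}, {"hand": 1, "x": 0, "y": 0, "z": 0, "twist": -1}, {"hand": 1, "x": 0, "y": 0, "z": 0, "twist": 0}]}}

```text
time: 66.15
tool_pos: [0.5798, -0.029, 0.0808]
eef_rot: [[-0.719, 0.003, 0.695], [-0.695, -0.001, -0.719], [-0.002, -1.0, 0.002]]
force: [2.8, 0.3, 6.4]
grip_width: 0.0506
```

```bash
python3 st.py
```

```text
66.15 [ 0.5798 -0.029   0.0808] F [2.84 0.27 6.4 ] M [-0.198 -0.593  0.063] ang -45.949838184631304 0.0506
```

Request:
{"api": "servo_tool", "payload": {"moves": [{"hand": 1, "x": 0, "y": 0, "z": 0, "twist": -0.6}, {"hand": 1, "x": 0, "y": 0, "z": 0, "twist": -0.4}, {"hand": 1, "x": 0, "y": 0, "z": 0, "twist": 0}]}}

```text
time: 66.45
tool_pos: [0.58, -0.0284, 0.0809]
eef_rot: [[-0.775, 0.003, 0.631], [-0.631, 0.0, -0.775], [-0.003, -1.0, 0.002]]
force: [3.2, 1.8, 6.6]
grip_width: 0.0504
```

```bash
python3 st.py
```

```text
66.45 [ 0.58   -0.0284  0.0809] F [3.19 1.82 6.6 ] M [ 0.238 -0.66   0.165] ang -50.84509822480602 0.0504
```

Request:
{"api": "servo_tool", "payload": {"moves": [{"hand": 1, "x": 0, "y": 0, "z": 0, "twist": -0.6}, {"hand": 1, "x": 0, "y": 0, "z": 0, "twist": -0.6}, {"hand": 1, "x": 0, "y": 0, "z": 0, "twist": 0}]}}

```text
time: 66.75
tool_pos: [0.5783, -0.0291, 0.0806]
eef_rot: [[-0.837, 0.0, 0.548], [-0.548, -0.001, -0.837], [0.001, -1.0, 0.001]]
force: [1.0, -1.6, 6.6]
grip_width: 0.0505
```

```bash
python3 st.py
```

```text
66.75 [ 0.5783 -0.0291  0.0806] F [ 0.99 -1.6   6.56] M [-0.373  0.013  0.294] ang -56.78873436713277 0.0505
```

Request:
{"api": "servo_tool", "payload": {"moves": [{"hand": 1, "x": 0, "y": 0, "z": 0, "twist": -0.6}, {"hand": 1, "x": 0, "y": 0, "z": 0, "twist": 0}]}}

```text
time: 66.95
tool_pos: [0.5773, -0.0295, 0.0805]
eef_rot: [[-0.863, -0.002, 0.505], [-0.505, -0.002, -0.863], [0.002, -1.0, 0.001]]
force: [-1.0, -1.8, 8.4]
grip_width: 0.0501
```

```bash
python3 st.py
```

```text
66.95 [ 0.5773 -0.0295  0.0805] F [-1.05 -1.77  8.36] M [-0.534  0.296  1.007] ang -59.69187859631858 0.0501
```

Request:
{"api": "servo_tool", "payload": {"moves": [{"hand": -0.6, "x": 0, "y": 0, "z": 0, "twist": 0}, {"hand": -0.6, "x": 0, "y": 0, "z": 0, "twist": 0}, {"hand": -0.6, "x": 0, "y": 0, "z": 0, "twist": 0}, {"hand": -0.6, "x": 0, "y": 0, "z": 0.8, "twist": 0}, {"hand": -0.6, "x": 0, "y": 0, "z": 1, "twist": 0}, {"hand": -0.6, "x": 0, "y": 0, "z": 1, "twist": 0}, {"hand": -0.6, "x": -0.6, "y": 0.6, "z": 1, "twist": -1}, {"hand": -0.6, "x": -0.9, "y": 0.9, "z": 1, "twist": -1}]}}

```text
time: 67.75
tool_pos: [0.5412, 0.0084, 0.2007]
eef_rot: [[-0.942, 0.0, 0.336], [-0.336, -0.0, -0.942], [-0.0, -1.0, 0.0]]
force: [-0.1, 0.6, 0.3]
grip_width: 0.0682
```

Request:
{"api": "servo_tool", "payload": {"moves": [{"hand": -0.6, "x": -0.9, "y": 0.9, "z": 1, "twist": -1}, {"hand": -0.6, "x": -0.9, "y": 0.9, "z": 0.6, "twist": -1}, {"hand": -0.6, "x": -0.5, "y": 0.8, "z": 0, "twist": -1}, {"hand": -0.6, "x": 0, "y": 0, "z": 0, "twist": -1}, {"hand": -0.6, "x": 0, "y": 0, "z": 0, "twist": 0}]}}

```text
time: 68.25
tool_pos: [0.4825, 0.0744, 0.2401]
eef_rot: [[-1.0, -0.0, -0.001], [0.001, 0.0, -1.0], [0.0, -1.0, -0.0]]
force: [-0.5, 0.3, -0.1]
grip_width: 0.0685
```

```bash
python3 st.py; python3 - <<'E'
from ears import *
im,d,W=snap('w18')
cv2.imwrite('pics/w18z.png',cv2.resize(im[0:220],None,fx=1.55,fy=2,interpolation=cv2.INTER_CUBIC))
blobs(W,d,.125,.138,.5,.65,-.1,.3,nm='bowls')
E
```

```text
68.25 [0.4825 0.0744 0.2401] F [-0.54  0.28 -0.06] M [ 0.021  0.023 -0.008] ang -90.0295874955914 0.0685
bowls [382.  56.] 3515 mean [ 0.5789 -0.0254  0.1342] circ 0.5791 -0.0279 0.027
bowls [247.  63.] 3480 mean [0.573  0.0768 0.1346] circ 0.5731 0.0768 0.0269
bowls [114.  71.] 3391 mean [0.5685 0.1787 0.1344] circ 0.5685 0.1818 0.0271
```

View pics/w18.png

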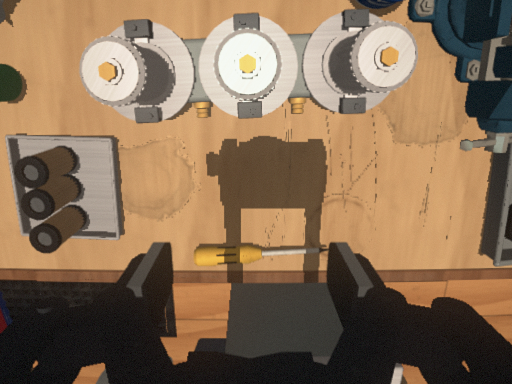

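Request:
{"api": "servo_tool", "payload": {"moves": [{"hand": -0.6, "x": -0.6, "y": 0, "z": -0.9, "twist": 0}, {"hand": -0.6, "x": -0.6, "y": 0, "z": -0.9, "twist": 0}, {"hand": -0.6, "x": 0, "y": 0, "z": -0.9, "twist": 0}, {"hand": -0.6, "x": 0, "y": 0, "z": -0.9, "twist": 0}, {"hand": -0.6, "x": 0, "y": 0, "z": -0.9, "twist": 0}, {"hand": -0.6, "x": 0, "y": 0, "z": 0, "twist": 0}]}}

```text
time: 68.9
tool_pos: [0.4508, 0.0733, 0.1249]
eef_rot: [[-1.0, -0.006, -0.0], [0.0, 0.0, -1.0], [0.006, -1.0, -0.0]]
force: [-1.3, 0.3, -0.1]
grip_width: 0.0682
```

```bash
python3 st.py; python3 - <<'E'
from ears import *
im,d,W=snap('w19')
cv2.imwrite('pics/w19z.png',cv2.resize(im[0:150],None,fx=1.55,fy=3,interpolation=cv2.INTER_CUBIC))
for n,c in dict(L=(.5693,.181),M=(.5742,.0768),R=(.5785,-.0285)).items():
    Z=W[...,2]-.042;r=np.hypot(W[...,0]-c[0],W[...,1]-c[1])
    m=(Z>.003)&(Z<.0075)&(r>.027)&(r<.035)&(d>0)
    P=W[m];print(n,m.sum(),P.mean(0) if m.any() else '', np.degrees(np.arctan2(P[:,1]-c[1],P[:,0]-c[0])).round(0)%360)
E
```

```text
68.9 [0.4508 0.0733 0.1249] F [-1.26  0.33 -0.14] M [ 0.037 -0.024  0.006] ang -90.02240878759056 0.0682
L 635 [0.55248977 0.16604949 0.0482542 ] [292. 291. 290. 291. 290. 291. 290. 290. 289. 289. 288. 289. 288. 288.
 288. 287. 288. 287. 288. 287. 286. 287. 286. 287. 286. 285. 285. 285.
 285. 284. 284. 285. 283. 284. 282. 282. 282. 282. 282. 282. 282. 282.
 282. 281. 281. 280. 280. 281. 279. 280. 280. 279. 280. 279. 278. 278.
 278. 277. 276. 276. 278. 276. 275. 275. 275. 276. 274. 274. 274. 274.
 273. 273. 273. 273. 273. 273. 274. 272. 272. 272. 272. 272. 273. 271.
 271. 271. 271. 271. 271. 271. 272. 269. 269. 270. 269. 270. 269. 270.
 270. 268. 268. 269. 268. 269. 269. 269. 267. 267. 267. 267. 267. 267.
 267. 268. 266. 266. 266. 266. 266. 267. 264. 265. 265. 265. 265. 266.
 263. 264. 264. 263. 264. 265. 262. 262. 263. 263. 263. 260. 261. 261.
 261. 262. 262. 259. 260. 260. 260. 261. 261. 258. 259. 259. 259. 257.
 257. 258. 258. 258. 259. 255. 256. 256. 256. 257. 257. 257. 259. 254.
 255. 255. 255. 256. 258. 253. 253. 254. 254. 255. 251. 252. 252. 253.
 253. 253. 256. 250. 250. 251. 
[... 8100 characters left out ...]
 170. 171. 172. 174. 177. 179. 179. 180. 182. 184. 185. 189.
 189. 193. 194. 197. 198. 199. 200. 202. 160. 161. 162. 162. 163. 165.
 166. 167. 167. 170. 170. 171. 175. 176. 180. 181. 184. 184. 186. 188.
 189. 190. 192. 193. 196. 197. 198. 198. 165. 166. 167. 168. 169. 171.
 170. 173. 173. 175. 176. 179. 179. 180. 181. 183. 183. 186. 187. 188.
 190. 191. 193. 193. 166. 167. 168. 170. 170. 172. 172. 175. 175. 176.
 179. 180. 180. 182. 183. 184. 186. 187. 188. 189. 190. 167. 167. 169.
 169. 170. 171. 173. 174. 176. 177. 178. 179. 180. 182. 184. 186. 188.
 188. 191. 167. 168. 169. 170. 172. 172. 173. 174. 175. 176. 179. 179.
 181. 182. 184. 185. 187. 188. 191. 181. 181. 183. 184. 185. 186. 188.]
```

View pics/w19z.png

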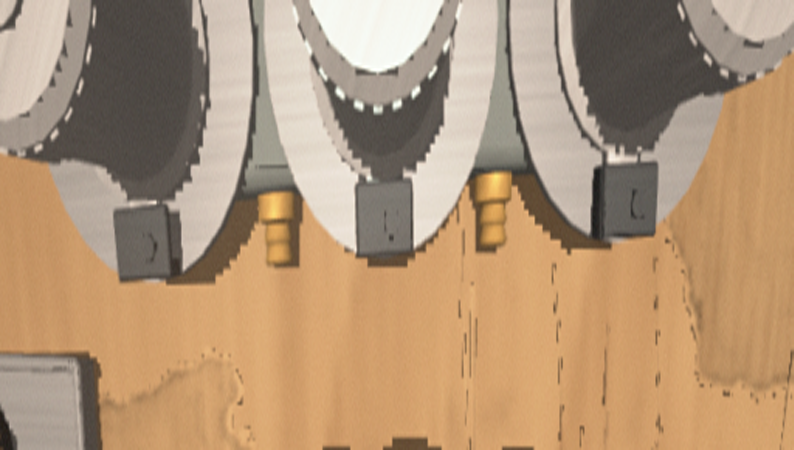

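Request:
{"api": "servo_tool", "payload": {"moves": [{"hand": -0.6, "x": 0.2, "y": 0, "z": -0.8, "twist": 0}, {"hand": -0.6, "x": 0.2, "y": 0, "z": -0.8, "twist": 0}, {"hand": -0.6, "x": 0, "y": 0, "z": -0.8, "twist": 0}, {"hand": -0.6, "x": 0, "y": 0, "z": 0, "twist": 0}, {"hand": -0.6, "x": 0, "y": 0, "z": 0, "twist": 0}]}}

```text
time: 69.45
tool_pos: [0.4638, 0.0737, 0.0683]
eef_rot: [[-1.0, 0.0, -0.001], [0.001, 0.0, -1.0], [-0.0, -1.0, -0.0]]
force: [0.6, 0.1, 0.3]
grip_width: 0.0679
```

```bash
python3 st.py; python3 - <<'E'
from ears import *
im,d,W=snap('w20')
g=(255*(im/255.)**.6).astype(np.uint8)
a=cv2.resize(g[20:170,0:512],None,fx=1.56,fy=1.56*2,interpolation=cv2.INTER_CUBIC);cv2.imwrite('pics/w20z.png',a)
E
```

```text
69.45 [0.4638 0.0737 0.0683] F [0.59 0.09 0.28] M [-0.01   0.002 -0.03 ] ang -90.08232872246421 0.0679
```

View pics/w20z.png

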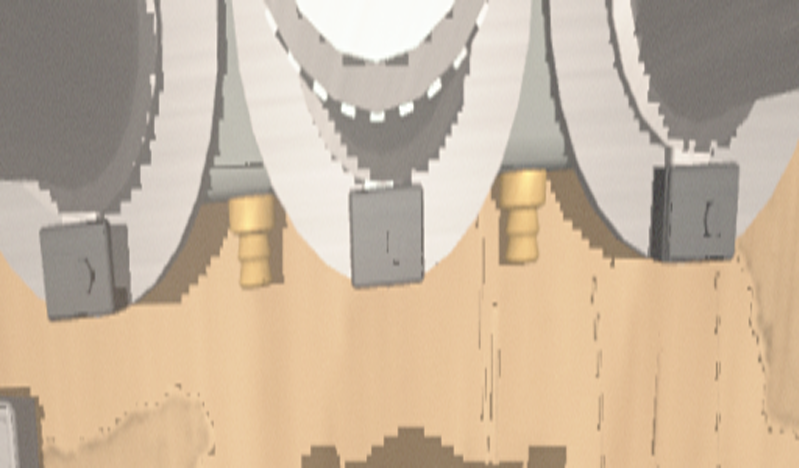

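Request:
{"api": "servo_tool", "payload": {"moves": [{"hand": -0.6, "x": -0.4, "y": 0, "z": 1, "twist": 0}, {"hand": -0.6, "x": -0.4, "y": 0, "z": 1, "twist": 0}, {"hand": -0.6, "x": 0, "y": -1, "z": 1, "twist": 0}, {"hand": -0.6, "x": 0, "y": -1, "z": 1, "twist": 0}, {"hand": -0.6, "x": 0, "y": -1, "z": 1, "twist": 0}, {"hand": -0.6, "x": 0, "y": -1, "z": 1, "twist": 0}, {"hand": -0.6, "x": 0, "y": -1, "z": 0, "twist": 0}, {"hand": -0.6, "x": 0, "y": 0, "z": 0, "twist": 0}]}}

```text
time: 70.3
tool_pos: [0.4447, -0.0539, 0.2202]
eef_rot: [[-1.0, 0.005, -0.004], [0.004, -0.002, -1.0], [-0.005, -1.0, 0.002]]
force: [0.5, -0.4, -0.1]
grip_width: 0.0686
```

```bash
python3 - <<'E'
from h import *
im,d=viewer.grab_frame("side");cv2.imwrite("pics/sideF.png",cv2.resize(im[120:320,160:340],None,fx=4,fy=3,interpolation=cv2.INTER_CUBIC))
im,d=viewer.grab_frame("top");cv2.imwrite("pics/topF.png",cv2.resize(im[80:260,100:410],None,fx=2.5,fy=2.5,interpolation=cv2.INTER_CUBIC))
E
```

```text
(no output)
```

View pics/sideF.png

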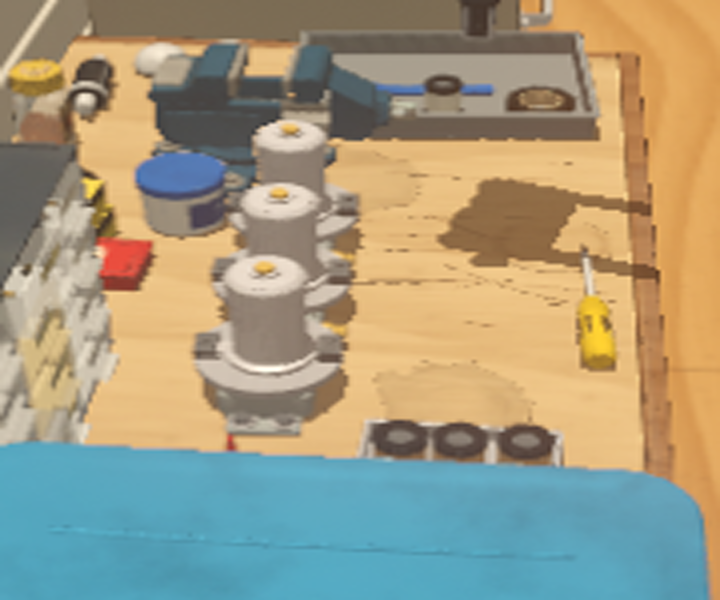

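View pics/topF.png

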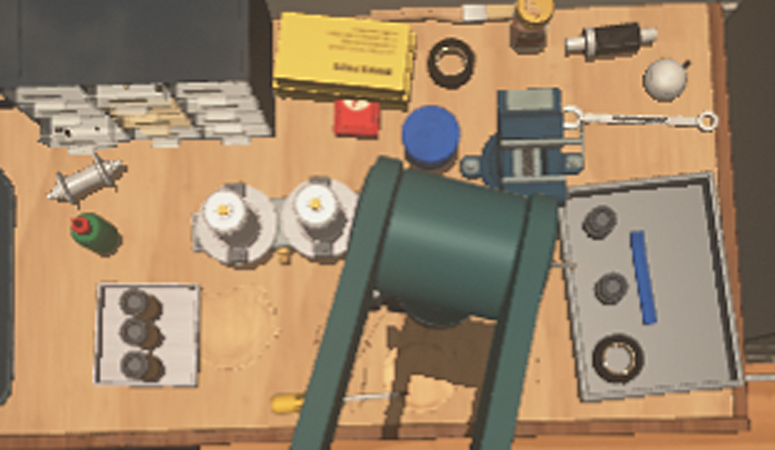

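The overview pictures show three bowls seated on the housings, the spent cartridges standing in the drip tray (top view, about (138,335)), the bottle standing at (95,235), and the shorts, tape and lever still in the parts tray. I'm handing in.

```bash
python3 -c "
from workcell import workorder
print(workorder.hand_in())"
```

```text
the job is handed in; nothing more can be done
None
```

The filter block is serviced and the job is handed in; the arm last moved at 70.3 s of the 210 s. The three spent cartridges stand in the drip tray. All three new long cartridges stand in their own pockets, each under a bowl turned clockwise to its stop.

- **Last checks:** in the wrist pictures all three bowl heads sit 92 mm above their plates, and the ears lie under the keepers, roughly along the block's x. Each bowl's turning torque rose at the stop: about 0.3 N m for the middle, 0.5 for the left and 1.0 for the right. The grip then slipped on the head of the middle and left bowls. I did not measure the final ear angles exactly.
- **Rest of the scene:** the oil bottle was still standing, and the short cartridges, tape and lever were still in the parts tray. The arm was clear of everything when I handed in.

**What went wrong on the way:**
- **First bowl grasp:** I closed too high and pressed on the bowl's top with about 27 N. In the wrist camera's depth readings the finger ends sit 24 to 37 mm behind the stated tool point. I gripped lower and it held.
- **Left bowl:** the first lowering met something about 9 mm above the plate, at about 32 N, and I did not find out what. I lifted it, shifted it about 1.5 mm, turned it 12° and it then went down freely.
- **Middle bowl:** it was found about 4 cm from where it first stood, before I had touched any bowl, so I measured it again before picking it up.

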